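# Locate a sword-guard plate on dowels and end stop, then clamp it

## Task

Set the fixture plate that carries the round sword guard flat on the locating base, its long side towards the two dowels, and push it fully home, firmly against both dowels and the end stop at the same time, without banging it. Only then hold the spring clamp's lock tab squeezed in, slide the clamp up until its spring nose is pressed about half-way in by the plate, and let the tab go so that the clamp locks and the plate stays fully home. Never force the clamp forward with its tab not squeezed, and leave the other tools where they are.

Things in the scene. Friction and masses are not known exactly. Their poses are not given: they have to be found in the camera images.
- plate: the fixture plate: flat aluminium plate 64 (x) x 110 (y) x 12 mm, square-edged, about 0.65 kg (0.5 to 0.8); on its middle lies a dark round sword guard (diameter 58, 5 mm thick) held down by an upright knurled steel thumb nut. Loose on the bench. Origin: centre of its underside; z up; y along its length. A half turn makes no difference.
- plate_nut (a point): middle of the plate's thumb nut: a fixed steel cylinder of diameter 24 mm on the plate's centre, which reaches from 17 to 41 mm above the plate's underside (this point: 30 mm); good to lift, carry and push the plate by. It does not turn on the plate.
- fixture: the locating base: dark steel slab 150 (x) x 330 (y) x 22 mm, screwed down. Origin: centre of its underside; x points to the side of the dowels, y to the end stop. Bed top 22 mm above the bench. Its bed, dowels and stop are ground and oiled (friction about 0.25 on the plate). Along its y < 0 half runs the clamp's slide. Place and yaw vary.
- seat (a point): on the bed: where the centre of the plate's underside lies when the plate is fully home; base frame (11, 70, 22) mm, axes as the base. Home, the plate's +x long face touches both dowels and its +y end face the stop. It may lie either way round, with its length along the base's y.
- dowel_a: steel dowel, diameter 10, stands 16 mm out of the bed, at (48, 35) mm in the base frame; origin: its foot on the bed
- dowel_b: the second dowel, same size, at (48, 105) mm in the base frame; origin: its foot on the bed
- stop: end stop: dark steel block 34 x 24 mm, 18 mm high, with a steel button of diameter 10 that faces the base's -y; origin: on the bed below the button's face, at (11, 125) mm in the base frame; the button's axis is 7 mm above the bed
- clamp (a joint): travel of the spring clamp on its slide, m: 0 = fully back, grows towards the plate (+y of the base), to 0.095; starts at 0 to 0.03. With the tab squeezed it runs with 1 to 3 N of drag; with the tab out its lock holds about 30 N. With the plate home the nose just touches it at 0.080.
- clamp_grip (a point): grip point on the clamp, 66 mm above the bench, midway between a fixed thumb plate (base -x side) and the steel lock tab (+x side), two knurled upright plates 44 mm apart over their outer faces, 26 and 22 mm wide along y, from 42 to 74 mm above the bench, on the clamp's body (42 x 44 mm, top at 42 mm). Pinch them together across the base's x axis. The nose tip is 52 mm ahead (+y).
- lock_tab (a joint): how far the lock tab is squeezed towards the thumb plate, m: 0 = out, locked; 0.005 = fully in; the slide is free from 0.002. Spring: 10 N to begin, 15 N fully in. It springs back when let go. As it is let go the clamp may slip back 1 to 2 mm before the lock bites.
- nose_tip (a point): middle of the flat front end of the clamp's spring nose, a steel pin of diameter 9 whose axis is 7 mm above the bed and points to the stop button
- nose (a joint): how far the spring nose is pressed in, m: 0 = out, 0.008 = bottomed; half-way is 0.004. Spring: 2 N to begin, plus 0.7 N per mm (5 N half-way).
- whetstone: bystander: grey whetstone 100 x 46 mm on a wooden base 120 x 56 mm, 32 mm high in all; origin: centre of its underside, x along its length
- mallet: bystander: hammer 240 mm long, wooden handle, lying; x along the handle
- brush: bystander: bench brush 170 mm long, lying; x along the handle
- oil: bystander: small brown oil bottle, diameter 44 mm, 100 mm high, standing; origin: centre of its underside
- loupe: bystander: black eye loupe, diameter 38 mm, 28 mm high; origin: centre of its underside
- caliper: bystander: steel caliper 200 mm long, lying; y along its beam
- file_cup: bystander: steel cup of files, diameter 84 mm, files reach about 220 mm high; origin: centre of its underside
There are look-alikes about, which are no part of the job. Leave any blue look-alike of the plate alone.

How it is judged:
By the outcome, as a careful person would: the job done as asked, in the order asked, and still so for the second after the job is handed in, with the robot touching nothing.
It also fails if it takes over 72 s, if anything falls off the work surface, if the arm or the gripper's body presses on something with over 40 N, if the wrist force passes 120 N, or if a joint passes its speed limit or range.

## Robot

A 6-joint arm with a two-finger parallel gripper is mounted at the origin on the work surface. World frame = base frame: x ahead of the robot, y to its left, z up, the work surface at z = 0. Lengths are in mm, angles in rad, forces in N, time in s.
With the tool pointing down it reaches from about 325 to 1000 mm from the base axis. Payload 5.1 kg.
Tool frame: the origin (TCP) lies at the very end of the fingers, on their centre line; the grasp point (between the pads) lies 19 mm behind it; z points along the fingers, y is the line along which they close (so a half turn about z gives the same grasp; the last joint's range is limited). The gripper opens to 85 mm and grips with 20 to 120 N. Pads are 22 mm wide; open, the fingers measure 114 mm over their backs; the gripper's body (76 mm by 85 mm) begins 54 mm behind the grasp point. The pads swing forward as they close: fully open they stand 13 mm farther back than shut.
Start: joints at [1.154, 0.124, 1.65, -0, 1.367, -0.083], TCP at [212.984, 614.103, 231.322] pointing down, gripper open.
Joint ranges: [-2.61, 2.61], [-1.02, 2.33], [0.03, 2.71], [-1.35, 4.49], [0.32, 2.68], [-2.91, 2.91]. Speed limits (rad/s): [2.57, 2.57, 3.14, 3.14, 3.14, 3.14].

## Interface

Orientations are given as a unit quaternion [x, y, z, w].
In Python, from rig import * gives the robot as it stands. The module is installed in compiled form; this text tells all that it offers.
- The arm moves only by the tool arm_command, never from a script. Its arguments are lists of equal length, an entry for each row: "linear": the shift along the world's x, y, z in mm, a list of three; "twist": the turn, a rotation vector about the world's x, y, z in rad, a list of three. In form: {"linear": [[dx, dy, dz], ...], "twist": [[ax, ay, az], ...]}. A call has 1 to 20 rows; each row is the pose to reach, as a shift and turn from the pose commanded when the call began; what a row does not reach only later rows make up. A row lasts 1/10 s, in which the tool goes at most 50 mm and 8.59 degrees, less where a joint would pass 70% of its speed; a pose out of reach is approached as far as the arm can. A call with a gripper value outside its range is refused whole. "gripper" is the finger opening in mm, from 0 to 85.4, set as the call begins (left out, the last holds). The fingers move at their own pace and stop on an object; "newtons" is the grip in N (left out, the last holds). Time passes only in rows, so rows that repeat a pose let the fingers close. It gives the time, the measured TCP pose, the force, the opening and the grip force at its end, in the units of the state.
- get_obs(): the state, without advancing time (a new reading comes with each control period).
- snapshot(name): name is "scene" or "top" or "wrist"; returns a dict with "img" (420x560x3 uint8, red, green, blue), "z_map" (420x560 float32, mm along the optical axis (not along the pixel's ray), 0 where there is no reading), "fx", "fy", "cx", "cy" (pixels), "dist" ([k1, k2, p1, p2, k3] as OpenCV has them; the pictures are not rectified), "extrinsics" (4x4, takes a point from world to camera coordinates); the wrist camera has in their place "mount" (4x4, takes a point from camera to tool coordinates, whose origin is the TCP and whose axes are the flange's). Camera axes: x right, y up, looking along -z (the intrinsics and any distortion apply to the point x, -y, -z); pixel columns grow to the right and rows downward; lengths in mm; the calibration is good to about 2 mm. A picture is of the moment at which its call begins: read the wrist's pose just before it.
- hand_in(): hands the job in; it is judged then, once.
Trained networks look in a picture, given as the dict that the camera call returned (one of the last four; its "shot" number tells which), for a name from the list of things; names that differ only in an ending like _2 or _b are one class to them, and where a whole thing is asked for, a point or a joint stands for the part that bears it (a point fixed in the world has none). Each returns a list of dicts, best first, with "score" (0 to 1); they miss things now and then, are a little off and sometimes report something else, mostly with a low value. They report only what shows in the picture. A call takes as long as a camera call. They do not tell look-alikes from the thing itself.
- boxes_of(label, picture): "point" ([x, y, z] in mm, in world coordinates, good to about 4 mm: the middle of the surface that is visible of it).
- silhouettes(label, picture): "region" (420x560 bool, what is visible of it).
The state is a dict: "t": time; "joint_positions": joint angles; "joint_vel": joint speeds; "tau": joint torques, N m; "tool_pos": TCP position; "eef_rot": TCP orientation; "wrist_force": force on the tool from outside, world axes, zero at the start; "wrist_torque": the same for the moment, N m; "grip_width": finger opening in mm; "finger_force": force on a finger pad.
Only numpy, scipy, OpenCV 4.12 (cv2) and the standard library are available. Lean on these libraries where they do the work, as an engineer would, in place of code of your own. Each camera call takes 0.05 s, during which the arm holds its last target. There are 200 camera calls.

## Working session

There is one attempt and no reset: what is moved stays moved. The work goes in short steps, Python scripts to look and compute and a tool call to move; the robot and the scene stay as the last step left them, time stands still between calls to the robot, and variables do not carry over. Pictures are saved under pics/ and viewed, at most 10 in all, crops included, and the job is handed in when it is done.

Besides the shell and the picture viewer there is one more tool, called after "Emit:" as name(argument=value, ...), one argument or row to a line, values as JSON. arm_command: Moves the arm, as the interface text tells. Its arguments: {"type":"object","properties":{"linear":{"type":"array"},"twist":{"type":"array"},"gripper":{"type":"number"},"newtons":{"type":"number"}},"required":["linear","twist"]}

```bash
mkdir -p pics; cat > h.py <<'E'
from rig import *
import numpy as np, cv2
def cloud(p,ext=None):
    z=p["z_map"]; v,u=np.mgrid[0:420,0:560]
    K=np.array([[p["fx"],0,p["cx"]],[0,p["fy"],p["cy"]],[0,0,1.]])
    n=cv2.undistortPoints(np.stack([u,v],-1).reshape(-1,1,2).astype(np.float64),K,np.array(p["dist"],float)).reshape(420,560,2)
    c=np.stack([n[...,0]*z,-n[...,1]*z,-z,np.ones_like(z)],-1)
    T=np.linalg.inv(p["extrinsics"]) if ext is None else ext
    w=(c@T.T)[...,:3]; w[z<=0]=np.nan
    return w
def save(p,n,crop=None,s=1):
    im=p["img"][...,::-1]
    if crop: a,b,c,d=crop; im=im[b:d,a:c]
    cv2.imwrite(f"pics/{n}.png",cv2.resize(im,None,fx=s,fy=s,interpolation=cv2.INTER_CUBIC))
E
python3 - <<'E'
from h import *
o=get_obs(); print(o["t"],o["tool_pos"],o["eef_rot"],o["grip_width"])
t=snapshot("top"); s=snapshot("scene")
save(t,"top",None,1.4); save(s,"scene",None,1.4)
w=cloud(t); print(np.nanmedian(w[...,2]))
for n in ["plate","plate_nut","fixture","clamp","clamp_grip","dowel_a","stop","lock_tab","nose_tip"]:
    for nm,p in (("top",t),("scene",s)):
        try: print(nm,n,[(np.round(d["point"]),round(d["score"],2)) for d in boxes_of(n,p)][:4])
        except Exception as e: print(n,e)
E
```

```text
0.0 [212.74479134 613.57457    230.06458584] [ 1.66119625e-01  9.86105077e-01 -9.94326062e-04 -2.41342875e-04] 85.26951692499416
-1.701002396611102
top plate [(array([ 268., -274.,   15.]), 0.89), (array([ 635., -251.,   12.]), 0.88), (array([ 498., -581.,   10.]), 0.8), (array([348.,  25.,  13.]), 0.55)]
scene plate [(array([ 643., -238.,   12.]), 0.95), (array([ 279., -260.,   11.]), 0.78), (array([ 503., -569.,    9.]), 0.57), (array([354.,  28.,  11.]), 0.55)]
top plate_nut [(array([ 634., -252.,   12.]), 0.88), (array([ 500., -582.,   16.]), 0.77), (array([344.,  25.,  11.]), 0.74), (array([ 265., -273.,   13.]), 0.64)]
scene plate_nut [(array([ 506., -571.,   10.]), 0.96), (array([356.,  32.,  18.]), 0.59), (array([ 643., -240.,    7.]), 0.58), (array([ 277., -260.,   12.]), 0.57)]
top fixture [(array([556., 126.,  20.]), 0.75)]
scene fixture [(array([570., 150.,  17.]), 0.87)]
top clamp [(array([548.,  12.,  41.]), 0.71)]
scene clamp [(array([546.,  20.,  45.]), 0.89)]
top clamp_grip [(array([ 635., -255.,    9.]), 0.65), (array([545.,  16.,  41.]), 0.59)]
scene clamp_grip [(array([547.,  22.,  42.]), 0.94), (array([568., 150.,  22.]), 0.65), (array([596., 438.,  26.]), 0.17)]
top dowel_a []
scene dowel_a []
top stop [(array([601., 268.,  37.]), 0.65)]
scene stop [(array([546.,  18.,  42.]), 0.73), (array([602., 270.,  37.]), 0.46)]
top lock_tab [(array([758., 147.,  68.]), 0.36)]
scene lock_tab []
top nose_tip []
scene nose_tip []
```

View pics/top.png

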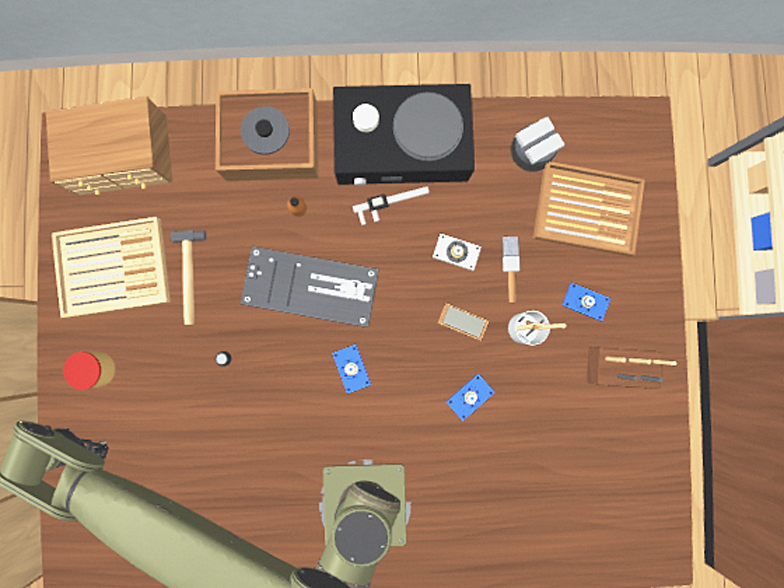

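View pics/scene.png

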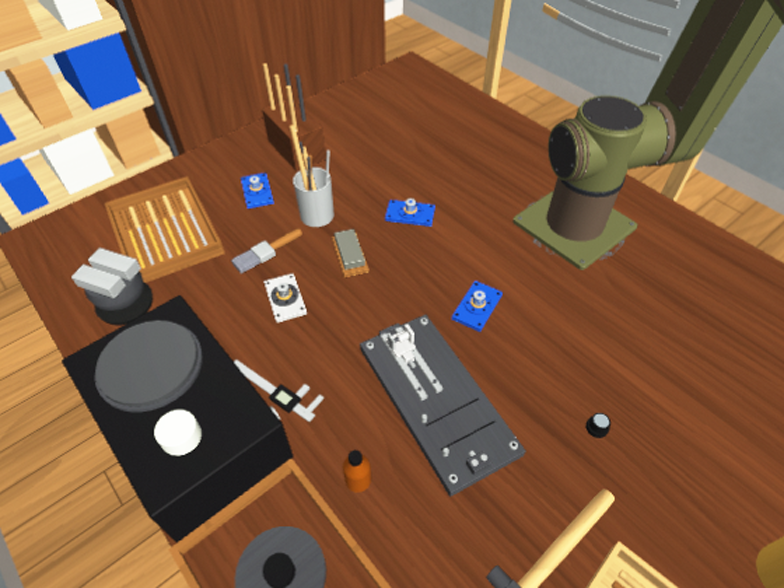

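The top picture (784x588) shows the real (aluminium) plate at (457,251). The base is centred on (310,286), with its stop at (252,268), dowels at (271,260) and (320,270), and the clamp at (355,288). The three blue plates are look-alikes.

```bash
cat >> h.py <<'E'
def rect(w,c,r,z0,z1):
    m=(np.hypot(w[...,0]-c[0],w[...,1]-c[1])<r)&(w[...,2]>z0)&(w[...,2]<z1)
    n,l,st,_=cv2.connectedComponentsWithStats(m.astype(np.uint8))
    k=1+np.argmax(st[1:,4]); q=w[l==k]
    (x,y),s,a=cv2.minAreaRect(q[:,:2].astype(np.float32))
    return (x,y),s,a,np.median(q[:,2]),len(q)
E
python3 - <<'E'
from h import *
for n in("top","scene"):
    p=snapshot(n); w=cloud(p)
    print(n,"bench",np.nanmedian(w[200:260,300:330,2]) )
    print("fix",rect(w,(560,130),210,14,30))
    sil=silhouettes("plate",p)
    for d in sil:
        q=w[d["region"]]; q=q[~np.isnan(q[:,0])]
        print("plate",d["score"],np.round(np.median(q,0)),cv2.minAreaRect(q[:,:2].astype(np.float32)),d["region"].sum(),p["img"][d["region"]].mean(0))
    # nut
    w2=w
    m=(np.hypot(w[...,0]-640,w[...,1]+240)<60)
    for a,b in((7,15),(36,46)):
        mm=m&(w[...,2]>a)&(w[...,2]<b); q=w[mm]
        print(a,b,len(q),np.round(q.mean(0),1),cv2.minAreaRect(q[:,:2].astype(np.float32)))
E
```

```text
top bench 0.049959584570615334
fix ((553.6929321289062, 125.06369018554688), (329.16217041015625, 151.0476531982422), 77.95186614990234, np.float64(21.257104146709253), 3205)
plate 0.96 [ 262. -272.   13.] ((261.6016845703125, -274.2056884765625), (70.09333801269531, 112.86804962158203), 39.685768127441406) 603 [111.973466   159.05970149 231.76451078]
plate 0.8 [ 632. -252.   12.] ((633.1734619140625, -252.84727478027344), (112.90422821044922, 69.8048324584961), 71.8610610961914) 572 [212.5541958  210.94755245 208.00699301]
plate 0.79 [ 495. -580.   13.] ((495.8818664550781, -585.12744140625), (118.38777923583984, 70.26795196533203), 66.68701171875) 563 [104.4920071  154.19005329 233.29662522]
plate 0.69 [595. 263.  39.] ((593.5921020507812, 263.6236877441406), (27.244449615478516, 32.26047134399414), 86.97473907470703) 71 [156.04225352 159.25352113 162.70422535]
plate 0.55 [343.  25.  14.] ((342.6880187988281, 26.059526443481445), (110.02931213378906, 66.71845245361328), 19.283313751220703) 570 [112.54385965 163.69824561 238.64210526]
7 15 254 [ 634.  -246.    11.2] ((635.1245117187
[... 669 characters left out ...]
26431274414), 19.160327911376953) 769 [ 60.14174252 106.45123537 205.98569571]
plate 0.78 [ 505. -570.   14.] ((496.7232666015625, -588.8665161132812), (132.079833984375, 68.49198913574219), 66.88003540039062) 451 [ 69.22838137 114.65853659 212.10421286]
plate 0.57 [ 639. -241.   14.] ((631.972900390625, -257.7281799316406), (129.65919494628906, 66.18335723876953), 70.5555191040039) 700 [193.59857143 189.89142857 183.08142857]
7 15 355 [ 641.9 -236.2   12.3] ((637.3070068359375, -246.5628204345703), (104.62012481689453, 63.82944869995117), 69.93340301513672)
36 46 53 [ 636.2 -250.1   40.4] ((635.6075439453125, -250.68699645996094), (22.182647705078125, 24.039508819580078), 78.44818115234375)
```

Emit:
arm_command(
  linear=[
    [340,-480,200],
    [340,-480,200],
    [340,-480,200],
    [340,-480,200],
    [340,-480,200],
    [340,-480,200],
    [340,-480,200],
    [340,-480,200],
    [340,-480,200],
    [340,-480,200],
    [340,-480,200],
    [340,-480,200],
    [340,-480,200],
    [340,-480,200],
    [340,-480,200],
    [340,-480,200],
    [340,-480,200],
  ],
  twist=[
    [0,0,0],
    [0,0,0],
    [0,0,0],
    [0,0,0],
    [0,0,0],
    [0,0,0],
    [0,0,0],
    [0,0,0],
    [0,0,0],
    [0,0,0],
    [0,0,0],
    [0,0,0],
    [0,0,0],
    [0,0,0],
    [0,0,0],
    [0,0,0],
    [0,0,0],
  ],
)

```text
t: 2.9
tool_pos: [552.2, 135.2, 430.8]
eef_rot: [0.165, 0.986, -0.0, -0.0]
wrist_force: [0.5, 0.6, 0.2]
grip_width: 85.8
finger_force: 0.0
```

```bash
cat >> h.py <<'E'
from scipy.spatial.transform import Rotation as Ro
def wrist():
    o=get_obs(); p=snapshot("wrist")
    T=np.eye(4); T[:3,:3]=Ro.from_quat(o["eef_rot"]).as_matrix(); T[:3,3]=o["tool_pos"]
    return o,p,cloud(p,T@np.array(p["mount"]))
E
python3 - <<'E'
from h import *
o,p,w=wrist(); print(o["t"],o["tool_pos"],o["joint_positions"],o["wrist_force"],np.round(p["mount"],2))
save(p,"w1",None,1.4)
print("range",[(np.nanmin(w[...,i]),np.nanmax(w[...,i])) for i in range(3)])
print("fix",rect(w,(560,130),210,14,30))
for a,b in((34,39),(39.0,46),(66,80)):
    m=(np.hypot(w[...,0]-560,w[...,1]-130)<200)&(w[...,2]>a)&(w[...,2]<b)
    n,l,st,c=cv2.connectedComponentsWithStats(m.astype(np.uint8))
    for k in range(1,n):
        if st[k,4]>15: q=w[l==k]; print(a,st[k,4],np.round(q.mean(0),1),np.round(np.ptp(q,0),1),c[k]*1.4)
E
```

```text
2.9 [552.22760234 135.22811908 430.84778664] [ 1.45650456e-01 -1.05113220e-01  1.55274166e+00  1.76171158e-04
  1.69466078e+00 -1.09321910e+00] [0.46195964 0.61608715 0.23024477] [[   0.      0.95    0.33   83.35]
 [   1.     -0.     -0.     -0.6 ]
 [   0.      0.33   -0.95 -143.46]
 [   0.      0.      0.      1.  ]]
range [(np.float64(217.47177133837923), np.float64(1508.6098173519638)), (np.float64(-593.535981248759), np.float64(796.7341572182578)), (np.float64(-456.48212977175365), np.float64(520.5282560338916))]
fix ((558.7845458984375, 124.11311340332031), (330.52386474609375, 150.5489501953125), 78.21407318115234, np.float64(23.16606710878864), 15945)
34 17 [596.3 249.4  35.2] [7.3 9.9 4.1] [498.56470588 210.98823529]
34 19 [550.  108.   35.7] [10.2  7.   3.3] [367.02105263 212.94736842]
34 165 [539.1 -32.2  36.5] [44.4 20.7  4.9] [249.51393939 243.51515152]
34 78 [552.8  41.4  37.2] [26.  29.8  4.9] [313.06153846 234.39230769]
34 33 [580.5 101.8  35.4] [11.3 13.5  4.2] [370.95757576 239.6969697 ]
34 20 [626.4 217.1  37.9] [9.5 9.7 3.5] [478.59 245.28]
34 31 [744.1 155.6  36.2] [15.  33.7  4.8] [455.90322581 348.10322581]
39.0 283 [598.7 265.5  41.6] [36.  27.6  6.9] [514.33922261 209.26784452]
39.0 333 [549.7  22.4  42.7] [41.2 37.3  6.9] [295.82882883 238.16816817]
39.0 121 [548.   -9.   43.3] [29.3 14.   3.7] [269.73719008 245.72892562]
39.0 38 [744.4 150.6  42.3] [12.5 37.6  6.5] [452.78947368 351.62105263]
66 97 [527.1  13.   73.9] [11.1 25.6 10.5] [273.96701031 227.68041237]
66 62 [564.2   5.3  72.9] [ 8.1 20.6 10.4] [281.24193548 261.66451613]
66 180 [750.3 150.6  72.4] [17.8 37.4 13.9] [457.34888889 367.23555556]
```

View pics/w1.png

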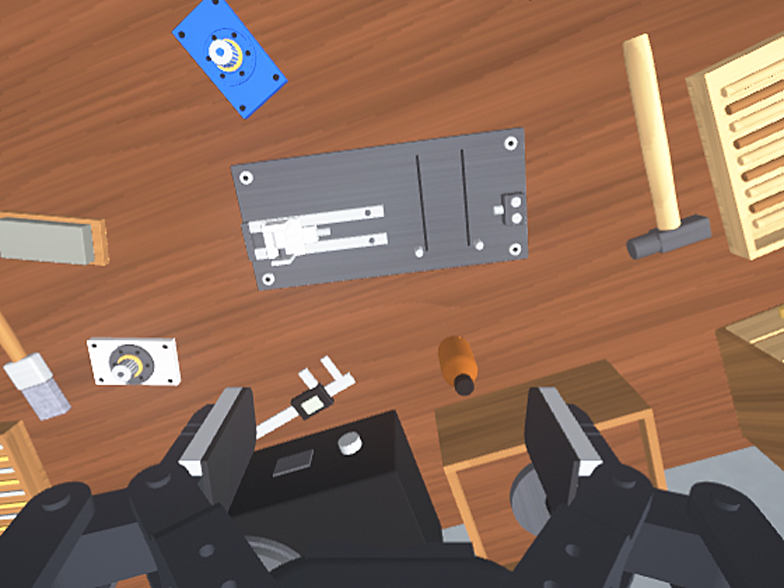

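The wrist view (784x588) agrees: stop at (512,210), dowels at (420,252) and (479,245), clamp at (290,237) and plate at (135,362). Next I go above the plate.

Emit:
arm_command(
  linear=[
    [83,-387,-230],
    [83,-387,-230],
    [83,-387,-230],
    [83,-387,-230],
    [83,-387,-230],
    [83,-387,-230],
    [83,-387,-230],
    [83,-387,-230],
    [83,-387,-230],
    [83,-387,-230],
    [83,-387,-230],
    [83,-387,-230],
  ],
  twist=[
    [0,0,0],
    [0,0,0],
    [0,0,0],
    [0,0,0],
    [0,0,0],
    [0,0,0],
    [0,0,0],
    [0,0,0],
    [0,0,0],
    [0,0,0],
    [0,0,0],
    [0,0,0],
  ],
)

```text
t: 4.15
tool_pos: [636.4, -251.7, 202.3]
eef_rot: [0.166, 0.986, 0.0, 0.0]
wrist_force: [-0.0, -0.4, 0.2]
grip_width: 85.6
finger_force: 0.0
```

```bash
python3 - <<'E'
from h import *
o,p,w=wrist(); print(o["t"],o["tool_pos"],o["joint_positions"][5],Ro.from_quat(o["eef_rot"]).as_matrix()[:,1])
print("plate",rect(w,(635,-252),75,9,21))
m=(np.hypot(w[...,0]-635,w[...,1]+252)<30)&(w[...,2]>38)&(w[...,2]<46); q=w[m]
print(len(q),q.mean(0),cv2.minAreaRect(q[:,:2].astype(np.float32)))
m=(np.hypot(w[...,0]-635,w[...,1]+252)<120)&(w[...,2]<5); print("bench",np.nanmedian(w[m][:,2]))
E
```

```text
4.15 [ 636.42056182 -251.68473274  202.25361024] -1.6934358570798909 [3.26559295e-01 9.45176645e-01 3.68807727e-04]
plate ((637.9307861328125, -253.38311767578125), (110.26399993896484, 64.51301574707031), 70.25218200683594, np.float64(13.473767096916788), 6026)
524 [ 637.15725015 -253.22043489   41.93713901] ((637.6488037109375, -253.46673583984375), (24.018810272216797, 24.26573944091797), 3.3147966861724854)
bench 1.0521229618609595
```

Emit:
arm_command(
  linear=[
    [0,-1,-50],
    [0,-1,-100],
    [0,-1,-140],
    [0,-1,-165],
    [0,-1,-178],
    [0,-1,-181],
    [0,-1,-181],
    [0,-1,-181],
  ],
  twist=[
    [0,0,0],
    [0,0,0],
    [0,0,0],
    [0,0,0],
    [0,0,0],
    [0,0,0],
    [0,0,0],
    [0,0,0],
  ],
)

```text
t: 5.0
tool_pos: [637.8, -254.4, 23.1]
eef_rot: [0.166, 0.986, -0.001, 0.002]
wrist_force: [-0.2, -0.1, 0.5]
grip_width: 85.4
finger_force: 0.0
```

Emit:
arm_command(
  linear=[
    [0,0,0],
    [0,0,0],
    [0,0,0],
    [0,0,0],
    [0,0,0],
    [0,0,0],
    [0,0,0],
    [0,0,0],
  ],
  twist=[
    [0,0,0],
    [0,0,0],
    [0,0,0],
    [0,0,0],
    [0,0,0],
    [0,0,0],
    [0,0,0],
    [0,0,0],
  ],
  gripper=15,
  newtons=60,
)

```text
t: 5.8
tool_pos: [636.3, -253.8, 20.9]
eef_rot: [0.166, 0.986, 0.0, 0.0]
wrist_force: [-0.1, 2.6, 5.2]
grip_width: 21.8
finger_force: 59.3
```

Emit:
arm_command(
  linear=[
    [0,0,10],
    [0,0,30],
    [0,0,60],
    [0,0,90],
    [-1,6,110],
    [-4,25,118],
    [-9,55,120],
    [-14,90,120],
    [-21,130,120],
    [-28,175,120],
    [-35,220,120],
    [-43,265,120],
    [-50,310,120],
    [-56,350,120],
    [-62,385,120],
    [-66,410,120],
    [-68,426,120],
    [-69,433,120],
    [-69,433,120],
    [-69,433,120],
  ],
  twist=[
    [0,0,0],
    [0,0,0],
    [0,0,0],
    [0,0,0],
    [0,0,0],
    [0,0,0.01],
    [0,0,0.02],
    [0,0,0.04],
    [0,0,0.06],
    [0,0,0.08],
    [0,0,0.1],
    [0,0,0.115],
    [0,0,0.125],
    [0,0,0.13],
    [0,0,0.134],
    [0,0,0.134],
    [0,0,0.134],
    [0,0,0.134],
    [0,0,0.134],
    [0,0,0.134],
  ],
)

```text
t: 7.8
tool_pos: [566.9, 178.1, 139.8]
eef_rot: [0.1, 0.995, -0.001, -0.0]
wrist_force: [-0.4, -0.5, -6.9]
grip_width: 21.6
finger_force: 59.5
```

```bash
python3 - <<'E'
from h import *
o,p,w=wrist(); print(o["t"],o["tool_pos"],o["wrist_force"],o["wrist_torque"],o["grip_width"],o["finger_force"])
save(p,"w2",None,1.2)
print("plate",rect(w,(567,179),75,122,138),"guess z")
print("fix",rect(w,(560,130),230,14,30))
t=snapshot("scene"); ws=cloud(t); print("scene plate",rect(ws,(567,179),80,122,138),rect(ws,(560,130),230,14,30))
E
```

```text
7.8 [566.88998293 178.14622853 139.83452927] [-0.44259326 -0.48176876 -6.9339893 ] [-0.07286514  0.03955694  0.0573576 ] 21.605197667402017 59.4671630859375
plate ((567.3568115234375, 177.41033935546875), (110.37792205810547, 64.0702896118164), 77.81855773925781, np.float64(131.97287096998713), 18050) guess z
fix ((520.9892578125, 132.37432861328125), (330.0475158691406, 74.21821594238281), 78.19889068603516, np.float64(23.018418224556967), 38378)
scene plate ((567.3313598632812, 178.7404327392578), (110.6547622680664, 65.03791046142578), 78.04283905029297, np.float64(131.92943611093153), 883) ((556.5394287109375, 126.14324951171875), (330.5113525390625, 151.26365661621094), 78.13756561279297, np.float64(22.79376633471651), 4236)
```

View pics/w2.png

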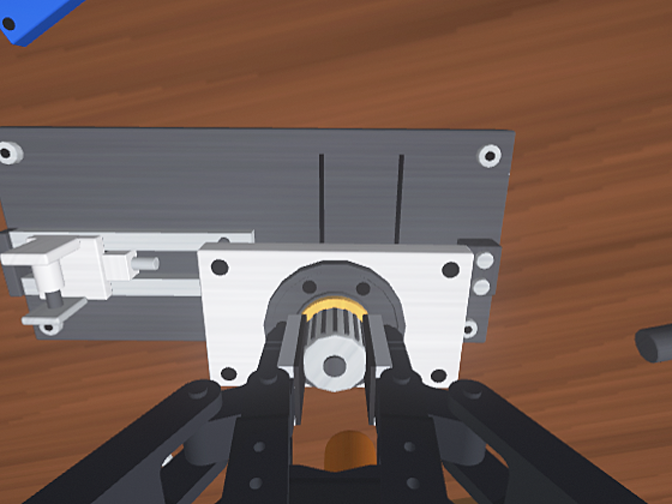

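The wrist view (672x504) shows the plate held square over the bed at about (335,310). The stop is at (485,270) and the nose tip at (158,263). Lowering.

Emit:
arm_command(
  linear=[
    [0,0,-15],
    [0,0,-40],
    [0,0,-65],
    [0,0,-82],
    [0,0,-90],
    [0,0,-93],
    [0,0,-95],
    [0,0,-95],
    [0,0,-95],
  ],
  twist=[
    [0,0,0],
    [0,0,0.003],
    [0,0,0.003],
    [0,0,0.003],
    [0,0,0.003],
    [0,0,0.003],
    [0,0,0.003],
    [0,0,0.003],
    [0,0,0.003],
  ],
)

```text
t: 8.8
tool_pos: [568.6, 179.1, 49.2]
eef_rot: [0.098, 0.995, -0.0, 0.001]
wrist_force: [-6.1, 0.2, 9.3]
grip_width: 21.6
finger_force: 65.1
```

Emit:
arm_command(
  linear=[
    [0,0,-1],
    [0,0,-1.5],
    [0,0,-2],
    [0,0,-2],
    [0,0,-2],
  ],
  twist=[
    [0,0,0],
    [0,0,0],
    [0,0,0],
    [0,0,0],
    [0,0,0],
  ],
)

```text
t: 9.3
tool_pos: [569.0, 179.4, 48.6]
eef_rot: [0.099, 0.995, -0.0, 0.001]
wrist_force: [-8.3, -0.5, 15.7]
grip_width: 21.9
finger_force: 67.1
```

```bash
python3 - <<'E'
from h import *
o,p,w=wrist(); print(o["t"],o["tool_pos"],o["wrist_force"],o["wrist_torque"])
t=snapshot("scene"); ws=cloud(t); tt=snapshot("top")
a=cv2.resize(p["img"],(400,300)); b=cv2.resize(t["img"][215:365,245:385],(400,428))[:300] ; c=cv2.resize(p["img"][180:420,60:440],(800,300))
save(t,"s3",(240,215,390,365),4); save(p,"w3",None,1.2)
for n,W in(("w",w),("s",ws)):
    for z in((26,38),(38,46)):
        print(n,z,rect(W,(568,179),75,*z))
    m=(np.hypot(W[...,0]-568,W[...,1]-179)<58)&(W[...,2]>30)&(W[...,2]<46); q=W[m]
    A=np.c_[q[:,:2]-[568,179],np.ones(len(q))]; print("tilt",np.linalg.lstsq(A,q[:,2],rcond=None)[0])
E
```

```text
9.3 [568.95948943 179.35366129  48.56836521] [-8.31488627 -0.51398165 15.66906244] [-1.27079913  1.82397336 -0.43211846]
w (26, 38) ((568.4154052734375, 177.72694396972656), (110.28248596191406, 63.634193420410156), 74.86834716796875, np.float64(37.00580225432904), 2096)
w (38, 46) ((568.9019165039062, 177.0769805908203), (109.34937286376953, 64.23040008544922), 75.37906646728516, np.float64(43.075158893482126), 14571)
tilt [ 1.01350100e-02 -6.16668570e-02  4.14662874e+01]
s (26, 38) ((577.8015747070312, 215.30331420898438), (35.9433479309082, 63.680118560791016), 74.12918090820312, np.float64(36.75113467000534), 154)
s (38, 46) ((568.3300170898438, 178.78076171875), (110.04058074951172, 64.33143615722656), 75.16552734375, np.float64(41.61108822742801), 507)
tilt [-0.0441205  -0.05130037 41.24944647]
```

View pics/w3.png

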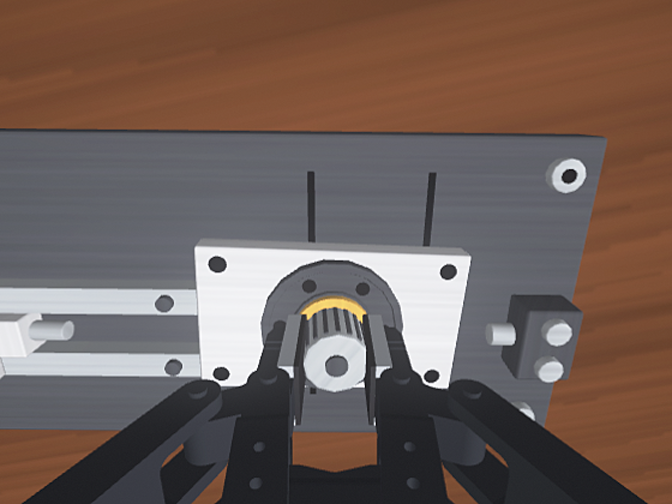

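View pics/s3.png

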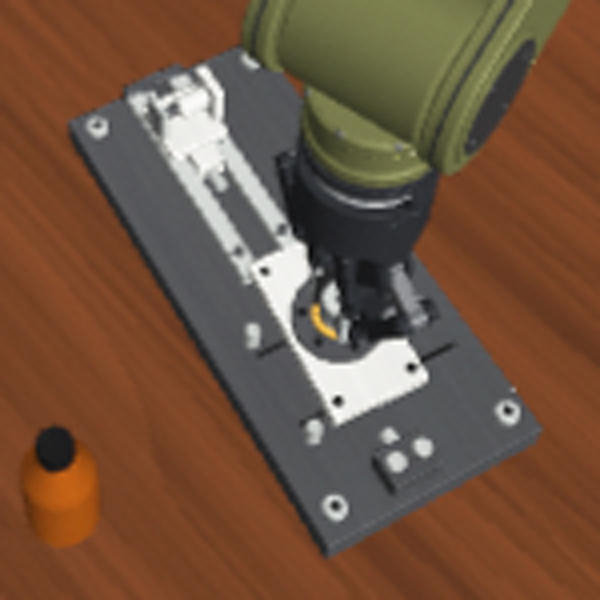

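The plate's -y end has landed on the slide rails' ends: in the 672x504 wrist view the rails meet the plate edge at (198,300) and (198,365). I will lift, move 10 mm along base +y and re-measure.

Emit:
arm_command(
  linear=[
    [0,0,5],
    [0,0,12],
    [0,0,20],
    [0,0,28],
    [1,5,30],
    [2,10,30],
    [2,10,30],
    [2,10,30],
    [2,10,30],
  ],
  twist=[
    [0,0,0],
    [0,0,0],
    [0,0,0],
    [0,0,0],
    [0,0,0],
    [0,0,0],
    [0,0,0],
    [0,0,0],
    [0,0,0],
  ],
)

```text
t: 10.35
tool_pos: [568.6, 189.1, 72.7]
eef_rot: [0.098, 0.995, -0.0, -0.001]
wrist_force: [-0.2, -0.2, -7.2]
grip_width: 21.9
finger_force: 60.9
```

```bash
cat >> h.py <<'E'
def plane(W,c,z0,z1,r=58):
    m=(np.hypot(W[...,0]-c[0],W[...,1]-c[1])<r)&(W[...,2]>z0)&(W[...,2]<z1); q=W[m]
    for _ in range(4):
        A=np.c_[q[:,:2]-c,np.ones(len(q))]; s=np.linalg.lstsq(A,q[:,2],rcond=None)[0]; k=abs(A@s-q[:,2]); q=q[k<max(1.,1.5*np.median(k))]
    return np.round(s,4),len(q)
E
python3 - <<'E'
from h import *
o,p,w=wrist(); print(o["t"],o["tool_pos"],o["wrist_force"],o["wrist_torque"],o["eef_rot"])
t=snapshot("scene"); ws=cloud(t); c=o["tool_pos"][:2]
for n,W in(("w",w),("s",ws)):
    print(n,rect(W,c,75,55,74),plane(W,c,55,74))
    for d in (np.array([0.2045,.979])*45,-np.array([0.2045,.979])*45):
        m=np.hypot(W[...,0]-c[0]-d[0],W[...,1]-c[1]-d[1])<7; print(np.nanmedian(W[m][:,2]))
    # dowels & stop
    for nm,g in(("stop",(598,266)),("db",(626,217)),("da",(612,149))):
        m=(np.hypot(W[...,0]-g[0],W[...,1]-g[1])<25)&(W[...,2]>35)&(W[...,2]<45); q=W[m]; print(nm,len(q),len(q) and (np.round(q.mean(0),1),np.ptp(q,0)))
E
```

```text
10.35 [568.55101025 189.06723742  72.69155757] [-0.16446456 -0.17586904 -7.2398865 ] [ 0.0004796  -0.02880473 -0.02458915] [ 9.80971576e-02  9.95176678e-01 -2.43785582e-04 -5.18346991e-04]
w ((568.3670043945312, 187.95941162109375), (110.63135528564453, 64.11477661132812), 76.40394592285156, np.float64(65.82529205530949), 18723) (array([-8.20000e-03, -2.76000e-02,  6.51381e+01]), 11203)
129.99070283167543
144.2671620809922
stop 1952 (array([595.4, 264.6,  40.5]), array([37.38024276, 32.12727578,  9.94452026]))
db 0 0
da 0 0
s ((568.872802734375, 188.37872314453125), (111.00934600830078, 64.46036529541016), 77.16560363769531, np.float64(65.22685785778867), 807) (array([-2.31000e-02, -2.91000e-02,  6.55752e+01]), 263)
179.17367951669166
391.51149243950954
stop 139 (array([599.3, 267.7,  40.8]), array([36.65166102, 32.84566765,  9.59606165]))
db 14 (array([625.2, 219. ,  38.2]), array([8.49442108, 7.57725858, 6.44564908]))
da 13 (array([610.9, 150.5,  37.6]), array([8.57088129, 8.26819923, 5.0412868 ]))
```

Emit:
arm_command(
  linear=[
    [0,0,-8],
    [0,0,-18],
    [0,0,-25],
    [0,0,-28],
    [0,0,-29],
    [0,0,-30],
    [0,0,-30],
    [0,0,-30],
  ],
  twist=[
    [0,0,0.01],
    [0,0,0.023],
    [0,0,0.023],
    [0,0,0.023],
    [0,0,0.023],
    [0,0,0.023],
    [0,0,0.023],
    [0,0,0.023],
  ],
)

```text
t: 11.25
tool_pos: [569.4, 189.2, 43.8]
eef_rot: [0.087, 0.996, 0.0, 0.001]
wrist_force: [-0.1, -0.2, -5.4]
grip_width: 21.7
finger_force: 60.8
```

Emit:
arm_command(
  linear=[
    [0,0,-0.5],
    [0,0,-1],
    [0,0,-1.5],
    [0,0,-1.5],
    [0,0,-1.5],
  ],
  twist=[
    [0,0,0],
    [0,0,0],
    [0,0,0],
    [0,0,0],
    [0,0,0],
  ],
)

```text
t: 11.75
tool_pos: [569.9, 189.2, 43.1]
eef_rot: [0.087, 0.996, 0.0, 0.001]
wrist_force: [-2.5, -2.9, 5.9]
grip_width: 21.9
finger_force: 61.8
```

Emit:
arm_command(
  linear=[
    [0,0,1],
    [0,0,1],
    [0,0,1],
    [0,0,1],
  ],
  twist=[
    [0,0,0],
    [0,0,0],
    [0,0,0],
    [0,0,0],
  ],
  gripper=45,
)

```text
t: 12.15
tool_pos: [568.9, 189.2, 42.6]
eef_rot: [0.087, 0.996, 0.0, -0.0]
wrist_force: [-0.4, 0.3, -0.5]
grip_width: 45.2
finger_force: 0.0
```

```bash
python3 - <<'E'
from h import *
o,p,w=wrist(); print(o["t"],o["tool_pos"],o["wrist_force"],o["grip_width"])
t=snapshot("scene"); ws=cloud(t); c=o["tool_pos"][:2]
for n,W in(("w",w),("s",ws)):
    print(n,rect(W,c,75,29,39),plane(W,c,29,38))
E
```

```text
12.15 [568.93852871 189.18588886  42.59241463] [-0.37934952  0.27334295 -0.49467488] 45.17355138289953
w ((567.9642944335938, 188.8475341796875), (110.35328674316406, 60.14212417602539), 78.56507873535156, np.float64(34.91589459860003), 11168) (array([ 4.10000e-03, -1.40000e-03,  3.49625e+01]), 9097)
s ((570.0187377929688, 189.984130859375), (111.49458312988281, 64.81353759765625), 78.63619232177734, np.float64(34.892029835286166), 599) (array([-1.43000e-02, -2.70000e-03,  3.49878e+01]), 224)
```

Emit:
arm_command(
  linear=[
    [0,0,0],
    [0,0,0],
    [0,0,0],
    [0,0,0],
    [0,0,0],
    [1,-0.2,0],
    [2,-0.4,0],
    [3.9,-0.8,0],
    [5.9,-1.2,0],
    [7.8,-1.6,0],
    [8.8,-1.8,0],
    [9.8,-2,0],
    [9.8,-2,0],
    [9.8,-2,0],
  ],
  twist=[
    [0,0,0],
    [0,0,0],
    [0,0,0],
    [0,0,0],
    [0,0,0],
    [0,0,0],
    [0,0,0],
    [0,0,0],
    [0,0,0],
    [0,0,0],
    [0,0,0],
    [0,0,0],
    [0,0,0],
    [0,0,0],
  ],
  gripper=15,
  newtons=30,
)

```text
t: 13.65
tool_pos: [579.1, 187.0, 42.9]
eef_rot: [0.087, 0.996, -0.0, 0.0]
wrist_force: [-2.3, -0.6, 2.0]
grip_width: 23.0
finger_force: 29.9
```

Still sliding (friction only). Continue slowly towards the dowels.

Emit:
arm_command(
  linear=[
    [0.5,-0.1,0],
    [1,-0.2,0],
    [1.5,-0.3,0],
    [2,-0.4,0],
    [2.4,-0.5,0],
    [2.9,-0.6,0],
    [2.9,-0.6,0],
    [2.9,-0.6,0],
  ],
  twist=[
    [0,0,0],
    [0,0,0],
    [0,0,0],
    [0,0,0],
    [0,0,0],
    [0,0,0],
    [0,0,0],
    [0,0,0],
  ],
)

```text
t: 14.45
tool_pos: [580.5, 186.8, 42.8]
eef_rot: [0.087, 0.996, -0.0, -0.002]
wrist_force: [-7.7, 1.0, 6.7]
grip_width: 23.0
finger_force: 30.4
```

Contact with the dowels (about 7.5 N). Now slide along +y to the stop.

Emit:
arm_command(
  linear=[
    [0.1,0.5,0],
    [0.3,1.5,0],
    [0.5,2.4,0],
    [0.7,3.4,0],
    [0.8,3.9,0],
    [0.9,4.4,0],
    [1,4.9,0],
    [1,4.9,0],
    [1,4.9,0],
  ],
  twist=[
    [0,0,0],
    [0,0,0],
    [0,0,0],
    [0,0,0],
    [0,0,0],
    [0,0,0],
    [0,0,0],
    [0,0,0],
    [0,0,0],
  ],
)

```text
t: 15.35
tool_pos: [581.2, 189.8, 42.8]
eef_rot: [0.087, 0.996, -0.002, -0.002]
wrist_force: [-8.9, -5.8, 9.7]
grip_width: 22.6
finger_force: 30.6
```

Emit:
arm_command(
  linear=[
    [0.1,0.5,0],
    [0.2,1,0],
    [0.3,1.5,0],
    [0.4,2,0],
    [0.5,2.4,0],
    [0.6,2.9,0],
    [0.6,2.9,0],
    [0.6,2.9,0],
  ],
  twist=[
    [0,0,0],
    [0,0,0],
    [0,0,0],
    [0,0,0],
    [0,0,0],
    [0,0,0],
    [0,0,0],
    [0,0,0],
  ],
)

```text
t: 16.15
tool_pos: [581.6, 191.8, 42.8]
eef_rot: [0.087, 0.996, -0.003, -0.002]
wrist_force: [-9.3, -8.3, 10.9]
grip_width: 22.7
finger_force: 30.8
```

```bash
python3 - <<'E'
from h import *
o,p,w=wrist(); print(o["t"],o["tool_pos"],o["wrist_force"],o["wrist_torque"],o["grip_width"])
t=snapshot("scene"); ws=cloud(t); c=o["tool_pos"][:2]
for n,W in(("w",w),("s",ws)):
    print(n,rect(W,c,75,29,39),plane(W,c,29,38))
a=cv2.resize(p["img"][150:420,250:560],(600,523)); cv2.imwrite("pics/w4.png",a[...,::-1])
save(t,"s4",(270,260,380,350),6)
E
```

```text
16.15 [581.58442474 191.80369935  42.82606164] [-9.33212708 -8.31388973 10.90955941] [-1.29490468  1.61223249 -0.05613918] 22.692362882591393
w ((584.3975830078125, 200.11386108398438), (129.25823974609375, 64.2779312133789), 78.5405044555664, np.float64(34.92391338859551), 14713) (array([ 3.50000e-03, -1.10000e-03,  3.49606e+01]), 10983)
s ((595.1209716796875, 193.9207763671875), (72.21485137939453, 120.845947265625), 3.298386335372925, np.float64(35.1552553802112), 686) (array([1.20000e-03, 2.00000e-03, 3.49882e+01]), 254)
```

View pics/w4.png

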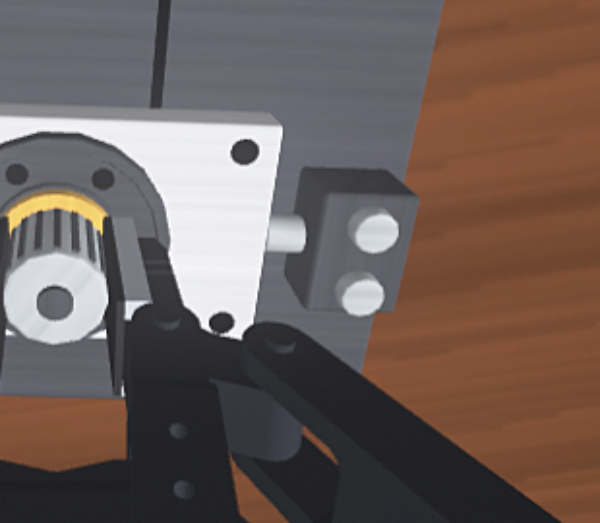

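The view (600x523) shows the stop button at (285,233) meeting the plate's end edge at (270,233). I will push slightly more to confirm it is solid.

Emit:
arm_command(
  linear=[
    [0.1,0.5,0],
    [0.2,1,0],
    [0.3,1.5,0],
    [0.4,2,0],
    [0.4,2,0],
    [0.4,2,0],
  ],
  twist=[
    [0,0,0],
    [0,0,0],
    [0,0,0],
    [0,0,0],
    [0,0,0],
    [0,0,0],
  ],
)

```text
t: 16.85
tool_pos: [581.6, 191.9, 42.8]
eef_rot: [0.086, 0.996, -0.005, -0.003]
wrist_force: [-12.1, -15.8, 13.5]
grip_width: 23.2
finger_force: 31.3
```

Stop contact is solid. Same check against the dowels.

Emit:
arm_command(
  linear=[
    [0.5,-0.1,0],
    [1,-0.2,0],
    [1.5,-0.3,0],
    [1.5,-0.3,0],
    [1.5,-0.3,0],
  ],
  twist=[
    [0,0,0],
    [0,0,0],
    [0,0,0],
    [0,0,0],
    [0,0,0],
  ],
)

```text
t: 17.35
tool_pos: [581.6, 191.8, 42.7]
eef_rot: [0.087, 0.996, -0.005, -0.005]
wrist_force: [-17.0, -13.7, 17.0]
grip_width: 22.5
finger_force: 31.8
```

Emit:
arm_command(
  linear=[
    [-0.6,-0.7,0],
    [-1.3,-1.5,0],
    [-2,-2.4,0],
    [-2.5,-3,0],
    [-2.5,-3,0],
    [-2.5,-3,0],
  ],
  twist=[
    [0,0,0],
    [0,0,0],
    [0,0,0],
    [0,0,0],
    [0,0,0],
    [0,0,0],
  ],
)

```text
t: 17.95
tool_pos: [581.7, 191.8, 42.8]
eef_rot: [0.087, 0.996, -0.001, -0.001]
wrist_force: [-7.5, -4.6, 6.6]
grip_width: 22.8
finger_force: 30.6
```

Emit:
arm_command(
  linear=[
    [0,0,0],
    [0,0,0],
    [0,0,0],
    [0,0,0],
  ],
  twist=[
    [0,0,0],
    [0,0,0],
    [0,0,0],
    [0,0,0],
  ],
  gripper=50,
)

```text
t: 18.35
tool_pos: [583.0, 193.0, 42.8]
eef_rot: [0.087, 0.996, 0.0, 0.0]
wrist_force: [-0.2, 0.5, -0.0]
grip_width: 50.0
finger_force: 0.0
```

```bash
python3 - <<'E'
from h import *
o,p,w=wrist(); print(o["t"],o["tool_pos"],o["wrist_force"],o["grip_width"])
a=cv2.resize(p["img"][150:420,250:560],(600,523)); cv2.imwrite("pics/w5.png",a[...,::-1])
# compare with w4 around button
b=cv2.imread("pics/w4.png"); 
E
```

```text
18.35 [582.98757075 193.04469035  42.76231104] [-0.16602328  0.4599441  -0.02841199] 49.99790598978217
```

Emit:
arm_command(
  linear=[
    [0,0,20],
    [0,0,50],
    [0,0,80],
    [-5,-25,110],
    [-12,-60,117],
    [-20,-100,117],
    [-28,-140,117],
    [-34,-170,117],
    [-37,-183,117],
    [-37,-183,117],
    [-37,-183,117],
    [-37,-183,117],
    [-37,-183,117],
    [-37,-183,117],
    [-37,-183,117],
    [-37,-183,117],
  ],
  twist=[
    [0,0,0],
    [0,0,0],
    [0,0,-0.14],
    [0,0,-0.28],
    [0,0,-0.42],
    [0,0,-0.56],
    [0,0,-0.7],
    [0,0,-0.84],
    [0,0,-0.98],
    [0,0,-1.12],
    [0,0,-1.26],
    [0,0,-1.4],
    [0,0,-1.54],
    [0,0,-1.603],
    [0,0,-1.603],
    [0,0,-1.603],
  ],
  gripper=70,
)

```text
t: 20.0
tool_pos: [545.7, 10.0, 159.8]
eef_rot: [0.776, 0.631, 0.0, 0.0]
wrist_force: [-0.2, -0.5, 0.3]
grip_width: 70.1
finger_force: 0.0
```

```bash
python3 - <<'E'
from h import *
o,p,w=wrist(); print(o["t"],o["tool_pos"],o["wrist_force"],o["grip_width"],o["joint_positions"]); y=Ro.from_quat(o["eef_rot"]).as_matrix()[:,1]; print("tool y",np.degrees(np.arctan2(y[1],y[0])))
save(p,"w6",None,1.2)
s=snapshot("scene"); t=snapshot("top"); ws=cloud(s); wt=cloud(t)
for nm,W in(("w",w),("s",ws),("t",wt)):
    m=(np.hypot(W[...,0]-548,W[...,1]-10)<55)&(W[...,2]>64)&(W[...,2]<80)
    n,l,st,c=cv2.connectedComponentsWithStats(m.astype(np.uint8))
    for k in range(1,n):
        if st[k,4]>8: q=W[l==k]; print(nm,st[k,4],np.round(q.mean(0),1),np.round(np.ptp(q,0),1),[round(float(v),1) for v in np.ravel(cv2.minAreaRect(q[:,:2].astype(np.float32))[0])])
    print(nm,"plate",rect(W,(582,192),75,30,37.5),plane(W,np.array([582,192.]),29,38))
E
```

```text
20.0 [545.72728367  10.02445466 159.82211169] [-0.22903313 -0.49377718  0.29171149] 70.05420049209623 [-7.99646753e-02 -5.03215051e-02  1.95274699e+00 -5.82223588e-05
  1.23898876e+00  1.24537864e-01]
tool y -11.716045864918147
w 720 [533.2  11.5  70. ] [29.3 26.2 12.6] [536.3, 9.9]
w 243 [563.9   5.4  73.1] [ 8.5 21.8 11.7] [563.7, 4.4]
w plate ((573.17431640625, 143.57070922851562), (14.885729789733887, 64.15111541748047), 78.1302490234375, np.float64(34.84284509973975), 2236) (array([4.50000e-03, 2.21000e-02, 3.59603e+01]), 1469)
s 58 [530.7  13.9  69.6] [27.7 27.4 12.5] [529.7, 10.2]
s 25 [563.3   7.4  71.3] [ 7.7 22.7 10.7] [562.7, 5.8]
s plate ((586.6427612304688, 195.14735412597656), (119.28289031982422, 73.4824447631836), 77.21279907226562, np.float64(34.76770014857141), 731) (array([-4.70000e-03, -2.80000e-03,  3.50786e+01]), 322)
t plate ((581.9788818359375, 192.7509765625), (113.80229949951172, 70.68924713134766), 77.07450866699219, np.float64(33.50834963583111), 313) (array([-2.05000e-02,  4.90000e-03,  3.33765e+01]), 107)
```

View pics/w6.png

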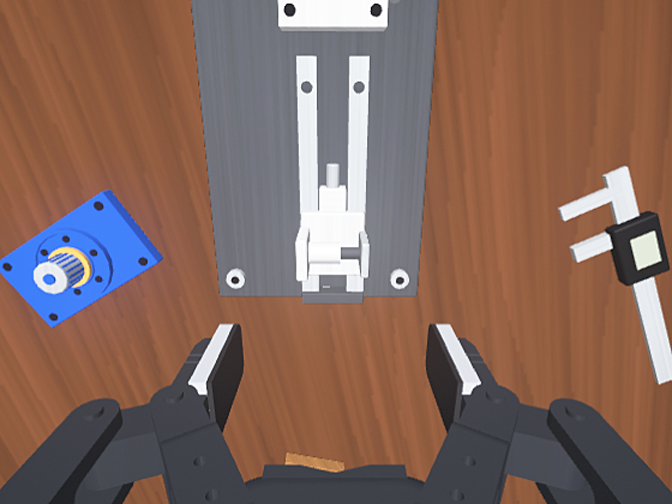

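The view (672x504) shows the clamp's thumb plate at (303,255), lock tab at (364,255) and nose tip at (333,168). The plate's near edge is at (333,30). Descend on the clamp.

Emit:
arm_command(
  linear=[
    [-4.5,0.3,-25],
    [-4.5,0.3,-60],
    [-4.5,0.3,-90],
    [-4.5,0.3,-106],
    [-4.5,0.3,-112],
    [-4.5,0.3,-112],
    [-4.5,0.3,-112],
  ],
  twist=[
    [0,0,0],
    [0,0,0],
    [0,0,0],
    [0,0,0],
    [0,0,0],
    [0,0,0],
    [0,0,0],
  ],
)

```text
t: 20.85
tool_pos: [542.1, 10.2, 49.0]
eef_rot: [0.776, 0.631, 0.001, 0.001]
wrist_force: [0.3, -0.2, 0.4]
grip_width: 70.1
finger_force: 0.0
```

Emit:
arm_command(
  linear=[
    [0,0,0],
    [0,0,0],
    [0,0,0],
    [0,0,0],
    [0,0,0],
    [0,0,0],
    [0,0,0],
  ],
  twist=[
    [0,0,0],
    [0,0,0],
    [0,0,0],
    [0,0,0],
    [0,0,0],
    [0,0,0],
    [0,0,0],
  ],
  gripper=30,
  newtons=35,
)

```text
t: 21.55
tool_pos: [541.8, 10.4, 50.8]
eef_rot: [0.776, 0.631, 0.0, 0.0]
wrist_force: [-8.6, 1.2, 13.4]
grip_width: 37.8
finger_force: 36.5
```

Emit:
arm_command(
  linear=[
    [-0.7,0,1],
    [-1.5,0.2,2],
    [-1.5,0.2,2.5],
    [-1.5,0.2,2.5],
  ],
  twist=[
    [0,0,0],
    [0,0,0],
    [0,0,0],
    [0,0,0],
  ],
)

```text
t: 21.95
tool_pos: [541.5, 10.3, 51.0]
eef_rot: [0.776, 0.631, 0.002, 0.002]
wrist_force: [4.9, 0.2, -3.6]
grip_width: 37.3
finger_force: 37.3
```

Emit:
arm_command(
  linear=[
    [0.6,2.9,0],
    [1.6,7.8,0],
    [3.3,15.7,0],
    [5.1,24.5,0],
    [7.2,34.3,0],
    [9.2,44,0],
    [11.3,53.8,0],
    [12.9,61.7,0],
    [13.9,66.5,0],
    [14.4,68.5,0],
    [14.4,68.5,0],
    [14.4,68.5,0],
  ],
  twist=[
    [0,0,0],
    [0,0,0],
    [0,0,0],
    [0,0,0],
    [0,0,0],
    [0,0,0],
    [0,0,0],
    [0,0,0],
    [0,0,0],
    [0,0,0],
    [0,0,0],
    [0,0,0],
  ],
)

```text
t: 23.15
tool_pos: [555.9, 78.9, 51.0]
eef_rot: [0.776, 0.631, 0.002, 0.002]
wrist_force: [6.3, -0.9, -2.9]
grip_width: 37.5
finger_force: 37.5
```

```bash
python3 - <<'E'
from h import *
o,p,w=wrist(); print(o["t"],o["tool_pos"],o["wrist_force"],o["grip_width"])
save(p,"w7",(150,60,430,270),2.8)
W=w; c=np.array([581.6,191.9]);X=np.array([.9787,-.2053]);Y=np.array([.2053,.9787])
bx=(W[...,:2]-c)@X; by=(W[...,:2]-c)@Y
# plate -y edge near axis, nose tip
m=(abs(bx)<25)&(W[...,2]>31)&(W[...,2]<38)&(by>-75)&(by<-30); print("plate edge",np.percentile(by[m],[0.5,2]))
for z in((27,34),(29,40)):
    m=(abs(bx)<6)&(W[...,2]>z[0])&(W[...,2]<z[1])&(by<-56)&(by>-100); print("nose",m.sum(),np.percentile(by[m],[50,98,99.5]) if m.any() else 0)
E
```

```text
23.15 [555.930961    78.87727284  50.97626603] [ 6.32287414 -0.93775449 -2.90133875] 37.482629683160134
plate edge [-74.69041278 -73.89166777]
nose 398 [-72.14891671 -65.61751543 -65.47682098]
nose 1369 [-81.262456   -65.80158087 -65.61315997]
```

View pics/w7.png

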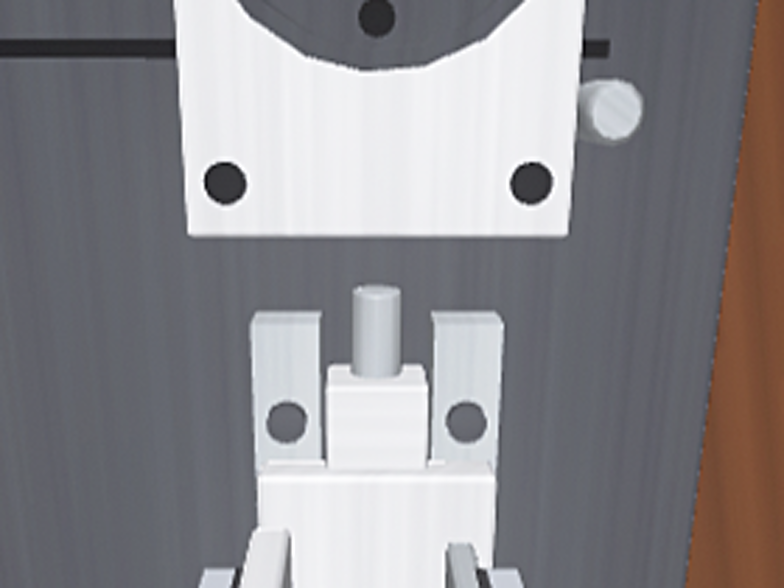

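The view (784x588) shows dowel A touching the plate side at (580,110), the nose tip at (376,290) and the plate edge at y=235. The gap is about 9 mm.

Emit:
arm_command(
  linear=[
    [0.4,2,0],
    [0.8,3.9,0],
    [1.2,5.9,0],
    [1.4,6.9,0],
    [1.4,6.9,0],
    [1.4,6.9,0],
  ],
  twist=[
    [0,0,0],
    [0,0,0],
    [0,0,0],
    [0,0,0],
    [0,0,0],
    [0,0,0],
  ],
)

```text
t: 23.8
tool_pos: [557.3, 85.4, 51.0]
eef_rot: [0.776, 0.631, 0.001, 0.002]
wrist_force: [6.0, -1.5, -2.9]
grip_width: 37.2
finger_force: 37.5
```

```bash
cat >> h.py <<'E'
def nose():
    o,p,W=wrist(); c=np.array([581.6,191.9]);X=np.array([.9787,-.2053]);Y=np.array([.2053,.9787])
    bx=(W[...,:2]-c)@X; by=(W[...,:2]-c)@Y; z=W[...,2]
    f=np.array(o["wrist_force"]); print(o["t"],"tcp by",(o["tool_pos"][:2]-c)@Y,"f",f@[*X,0],f@[*Y,0],f[2],"w",o["grip_width"])
    m=(abs(abs(bx)-18)<8)&(z>31)&(z<38)&(by>-62)&(by<-40); print("plate edge",np.percentile(by[m],[0.5,2]))
    m=(abs(bx)<3)&(z>27)&(z<36)&(by<-53)&(by>-72); print("nose tip",np.percentile(by[m],[98,99.5]))
    m=(abs(bx)<8)&(z>31)&(z<46)&(by<-56)&(by>-105)
    # height profile along axis
    for b in np.arange(-84,-52,1.):
        k=(abs(bx)<2)&(by>=b)&(by<b+1)&(z>20)&(z<50); print(int(b),round(float(np.median(z[k])),1) if k.any() else None,end="; ")
    return o,p,W
E
python3 -c "
from h import *
nose()"
```

```text
23.8 tcp by -109.2120079108339 f 6.210582812049324 -0.18555865147730075 -2.8710374925578996 w 37.20311945205709
plate edge [-55.60348889 -55.39229687]
nose tip [-53.34096593 -53.11284827]
-84 38.8; -83 39.1; -82 38.9; -81 38.9; -80 38.9; -79 38.9; -78 39.1; -77 38.9; -76 38.9; -75 38.3; -74 34.6; -73 33.6; -72 34.2; -71 33.9; -70 33.7; -69 34.2; -68 34.0; -67 34.0; -66 34.0; -65 34.1; -64 33.8; -63 33.8; -62 33.7; -61 33.6; -60 31.5; -59 24.1; -58 24.1; -57 None; -56 34.4; -55 34.9; -54 34.9; -53 35.0;
```

Emit:
arm_command(
  linear=[
    [0.2,1,0],
    [0.4,2,0],
    [0.6,2.9,0],
    [0.8,3.9,0],
    [1,4.9,0],
    [1.2,5.9,0],
    [1.4,6.9,0],
    [1.6,7.8,0],
    [1.6,7.8,0],
    [1.6,7.8,0],
  ],
  twist=[
    [0,0,0],
    [0,0,0],
    [0,0,0],
    [0,0,0],
    [0,0,0],
    [0,0,0],
    [0,0,0],
    [0,0,0],
    [0,0,0],
    [0,0,0],
  ],
)

```text
t: 24.85
tool_pos: [558.7, 92.1, 51.0]
eef_rot: [0.776, 0.631, 0.0, 0.002]
wrist_force: [4.5, -5.4, -1.8]
grip_width: 37.4
finger_force: 37.9
```

```bash
python3 -c "
from h import *
nose()"
```

```text
24.85 tcp by -102.4196663809888 f 5.460375032151586 -4.343876645418006 -1.8466585037029646 w 37.40876444956681
plate edge [-55.56423926 -55.38816235]
nose tip [-53.37671546 -53.04643565]
-84 42.5; -83 41.7; -82 38.9; -81 39.0; -80 38.8; -79 39.2; -78 38.8; -77 39.0; -76 39.1; -75 39.3; -74 38.7; -73 39.1; -72 39.1; -71 38.9; -70 39.1; -69 38.7; -68 37.3; -67 33.9; -66 33.7; -65 33.7; -64 33.6; -63 33.9; -62 33.8; -61 34.0; -60 34.1; -59 33.9; -58 34.0; -57 33.3; -56 34.2; -55 35.0; -54 34.8; -53 34.8;
```

Nose is pressed about 3.1 mm (force and geometry agree). Go 2.5 mm further to allow for the slip back.

Emit:
arm_command(
  linear=[
    [0.2,1,0],
    [0.4,2,0],
    [0.6,2.9,0],
    [0.6,2.9,0],
    [0.6,2.9,0],
  ],
  twist=[
    [0,0,0],
    [0,0,0],
    [0,0,0],
    [0,0,0],
    [0,0,0],
  ],
)

```text
t: 25.4
tool_pos: [559.2, 94.5, 51.0]
eef_rot: [0.776, 0.631, 0.0, 0.003]
wrist_force: [3.4, -7.9, -0.9]
grip_width: 37.6
finger_force: 38.0
```

```bash
python3 -c "
from h import *
nose()"
```

```text
25.4 tcp by -99.9400595230018 f 4.947127060770766 -7.023650613342349 -0.9283438682281306 w 37.572195106447815
plate edge [-55.54259049 -55.35678105]
nose tip [-53.31694115 -53.02881332]
-84 42.7; -83 43.0; -82 43.1; -81 42.8; -80 40.6; -79 39.1; -78 38.8; -77 39.0; -76 38.8; -75 39.4; -74 38.8; -73 38.9; -72 38.7; -71 39.1; -70 38.8; -69 38.8; -68 39.2; -67 39.0; -66 38.8; -65 35.2; -64 33.2; -63 34.0; -62 33.7; -61 33.9; -60 33.8; -59 33.9; -58 34.1; -57 34.0; -56 34.8; -55 34.9; -54 34.8; -53 34.8;
```

Emit:
arm_command(
  linear=[
    [0,0,0],
    [0,0,0],
    [0,0,0],
    [0,0,0],
    [0,0,0],
  ],
  twist=[
    [0,0,0],
    [0,0,0],
    [0,0,0],
    [0,0,0],
    [0,0,0],
  ],
  gripper=68,
)

```text
t: 25.95
tool_pos: [557.3, 96.8, 50.2]
eef_rot: [0.776, 0.631, -0.0, -0.0]
wrist_force: [-0.0, -0.7, 0.4]
grip_width: 68.0
finger_force: 0.0
```

```bash
python3 -c "
from h import *
nose()"
```

```text
25.95 tcp by -98.04871508081293 f 0.11429022884510578 -0.7125438484635955 0.37925136692373257 w 68.006682696739
plate edge [-56.10976277 -55.88182061]
nose tip [-53.35503    -53.13892135]
-84 40.6; -83 39.1; -82 38.9; -81 39.0; -80 39.0; -79 39.0; -78 39.1; -77 38.8; -76 39.0; -75 39.3; -74 39.0; -73 39.2; -72 39.4; -71 38.7; -70 38.6; -69 35.7; -68 33.9; -67 33.5; -66 33.8; -65 34.0; -64 33.6; -63 34.0; -62 34.0; -61 33.7; -60 33.8; -59 34.0; -58 33.8; -57 33.9; -56 34.6; -55 35.2; -54 35.1; -53 34.7;
```

The clamp slipped back about 3 mm, leaving the nose only about 2 mm in. I will re-squeeze and set it a little deeper.

Emit:
arm_command(
  linear=[
    [0,-2.5,0.4],
    [0,-5,0.8],
    [0,-5,0.8],
    [0,-5,0.8],
  ],
  twist=[
    [0,0,0],
    [0,0,0],
    [0,0,0],
    [0,0,0],
  ],
)

```text
t: 26.4
tool_pos: [557.7, 91.5, 51.2]
eef_rot: [0.776, 0.631, 0.0, -0.0]
wrist_force: [-0.8, 0.7, -0.8]
grip_width: 68.1
finger_force: 0.0
```

Emit:
arm_command(
  linear=[
    [0,0,0],
    [0,0,0],
    [0,0,0],
    [0,0,0],
    [0,0,0],
    [0,0,0],
  ],
  twist=[
    [0,0,0],
    [0,0,0],
    [0,0,0],
    [0,0,0],
    [0,0,0],
    [0,0,0],
  ],
  gripper=30,
)

```text
t: 27.0
tool_pos: [558.6, 91.3, 53.3]
eef_rot: [0.776, 0.631, 0.0, 0.001]
wrist_force: [-4.9, -2.1, 9.5]
grip_width: 37.8
finger_force: 37.1
```

```bash
cat >> h.py <<'E'
def gap(W):
    c=np.array([581.6,191.9]);X=np.array([.9787,-.2053]);Y=np.array([.2053,.9787])
    bx=(W[...,:2]-c)@X; by=(W[...,:2]-c)@Y; z=W[...,2]
    b=by[(abs(bx)<5)&(z>37.5)&(z<40.2)&(by<-56)]; e=by[(abs(abs(bx)-18)<8)&(z>33.5)&(z<38)&(by>-62)&(by<-40)]
    b,e=np.percentile(b,98),np.percentile(e,1); print("block",b,"edge",e,"protrusion",e-b)
E
python3 -c "
from h import *
gap(nose()[2])"
```

```text
27.0 tcp by -103.17630156227591 f -4.414812722595829 -3.062509352330372 9.511214558591437 w 37.827488241061
plate edge [-55.96591199 -55.71832254]
nose tip [-53.32669586 -53.10613802]
-84 39.4; -83 38.8; -82 38.8; -81 39.1; -80 39.2; -79 39.0; -78 39.0; -77 39.1; -76 38.7; -75 38.7; -74 39.0; -73 39.2; -72 39.0; -71 38.9; -70 38.4; -69 35.2; -68 34.1; -67 34.0; -66 33.9; -65 34.1; -64 34.0; -63 33.8; -62 33.9; -61 33.6; -60 34.0; -59 33.6; -58 34.2; -57 33.7; -56 34.4; -55 35.1; -54 34.8; -53 34.6; block -68.89817728957145 edge -55.804783717013066 protrusion 13.093393572558384
```

Emit:
arm_command(
  linear=[
    [-0.3,1,1],
    [-0.1,2,2],
    [0.1,3,2],
    [0.3,4,2],
    [0.5,5,2],
    [0.5,5,2],
    [0.5,5,2],
  ],
  twist=[
    [0,0,0],
    [0,0,0],
    [0,0,0],
    [0,0,0],
    [0,0,0],
    [0,0,0],
    [0,0,0],
  ],
)

```text
t: 27.75
tool_pos: [559.3, 95.0, 53.4]
eef_rot: [0.776, 0.631, 0.0, 0.002]
wrist_force: [1.0, -6.2, -0.1]
grip_width: 37.1
finger_force: 37.1
```

```bash
python3 -c "
from h import *
gap(nose()[2])"|grep -v '^-84'; 
```

```text
27.75 tcp by -99.36950243180713 f 2.225979566159171 -5.9096259860794955 -0.12325801107138312 w 37.13881052464959
plate edge [-55.62307882 -55.38893211]
nose tip [-53.31465908 -53.11676586]
```

```bash
python3 -c "
from h import *
for _ in range(2): gap(wrist()[2])"
```

```text
block -65.1194970275084 edge -55.50350563102223 protrusion 9.615991396486173
block -65.13872629370036 edge -55.50478010269543 protrusion 9.63394619100493
```

Emit:
arm_command(
  linear=[
    [0.1,0.5,0],
    [0.2,1,0],
    [0.3,1.4,0],
    [0.3,1.4,0],
  ],
  twist=[
    [0,0,0],
    [0,0,0],
    [0,0,0],
    [0,0,0],
  ],
)

```text
t: 28.3
tool_pos: [559.5, 96.1, 53.4]
eef_rot: [0.776, 0.631, -0.0, 0.002]
wrist_force: [0.8, -7.5, 0.7]
grip_width: 37.0
finger_force: 37.2
```

```bash
python3 -c "
from h import *
o,p,w=wrist();print(o['tool_pos'],o['wrist_force']);gap(w)"
```

```text
[559.51549948  96.14560426  53.39170111] [ 0.79795088 -7.5127028   0.72844247]
block -63.96551887814309 edge -55.96404152563928 protrusion 8.001477352503805
```

Emit:
arm_command(
  linear=[
    [0,0,0],
    [0,0,0],
    [0,0,0],
    [0,0,0],
    [0,0,0],
  ],
  twist=[
    [0,0,0],
    [0,0,0],
    [0,0,0],
    [0,0,0],
    [0,0,0],
  ],
  gripper=68,
)

```text
t: 28.85
tool_pos: [558.3, 98.3, 53.0]
eef_rot: [0.776, 0.631, -0.0, -0.0]
wrist_force: [-0.6, -0.3, 0.2]
grip_width: 68.1
finger_force: 0.0
```

```bash
python3 -c "
from h import *
o,p,w=wrist();print(o['tool_pos'],o['wrist_force']);gap(w)"
```

```text
[558.2890283   98.28490976  53.04533996] [-0.5599342  -0.28632239  0.16298615]
block -68.68397858198706 edge -55.48222913181699 protrusion 13.20174945017007
```

The fast opening let the nose spring throw the clamp back again. I will redo it with a gradual release, the pads following the tab out.

Emit:
arm_command(
  linear=[
    [-0.4,-3.3,0],
    [-0.8,-6.6,0],
    [-0.8,-6.6,0],
    [-0.8,-6.6,0],
  ],
  twist=[
    [0,0,0],
    [0,0,0],
    [0,0,0],
    [0,0,0],
  ],
)

```text
t: 29.3
tool_pos: [557.7, 91.2, 53.2]
eef_rot: [0.776, 0.63, 0.0, -0.0]
wrist_force: [-0.2, -0.5, 0.6]
grip_width: 67.9
finger_force: 0.0
```

Emit:
arm_command(
  linear=[
    [0,0,0],
    [0,0,0],
    [0,0,0],
    [0,0,0],
    [0,0,0],
    [0,0,0],
    [0.2,1,0.5],
    [0.4,2,0.5],
    [0.6,2.9,0.5],
    [0.8,3.9,0.5],
    [0.8,3.9,0.5],
  ],
  twist=[
    [0,0,0],
    [0,0,0],
    [0,0,0],
    [0,0,0],
    [0,0,0],
    [0,0,0],
    [0,0,0],
    [0,0,0],
    [0,0,0],
    [0,0,0],
    [0,0,0],
  ],
  gripper=30,
)

```text
t: 30.4
tool_pos: [559.2, 94.1, 55.3]
eef_rot: [0.776, 0.631, -0.0, 0.001]
wrist_force: [-5.2, -5.4, 8.8]
grip_width: 37.2
finger_force: 36.6
```

```bash
python3 -c "
from h import *
o,p,w=wrist();print(o['tool_pos'],o['wrist_force']);gap(w)"
```

```text
[559.17651879  94.14476956  55.3035405 ] [-5.20526985 -5.40423979  8.78405544]
block -65.90849867128074 edge -55.93800809923986 protrusion 9.97049057204088
```

Emit:
arm_command(
  linear=[
    [-0.4,0.3,1],
    [-0.8,0.7,1.5],
    [-0.8,0.7,1.5],
  ],
  twist=[
    [0,0,0],
    [0,0,0],
    [0,0,0],
  ],
  gripper=37.5,
)

```text
t: 30.75
tool_pos: [559.1, 94.2, 55.3]
eef_rot: [0.776, 0.631, 0.0, 0.003]
wrist_force: [4.0, -6.1, -3.6]
grip_width: 37.6
finger_force: 25.2
```

Emit:
arm_command(
  linear=[
    [0,0,0],
    [0,0,0],
  ],
  twist=[
    [0,0,0],
    [0,0,0],
  ],
  gripper=38.3,
)

```text
t: 30.95
tool_pos: [559.2, 94.2, 55.1]
eef_rot: [0.776, 0.631, 0.0, 0.003]
wrist_force: [4.9, -7.1, -4.1]
grip_width: 38.6
finger_force: 11.6
```

```bash
python3 -c "
from h import *
o,p,w=wrist();print(o['tool_pos'],o['wrist_force'],o['grip_width'],o['finger_force']);gap(w)"
```

```text
[559.22374683  94.15308666  55.13784275] [ 4.93343376 -7.10146607 -4.14397821] 38.606677908315106 11.558223813772202
block -66.02276478671993 edge -55.892698940416786 protrusion 10.130065846303147
```

Works: the pads follow the tab. Continue in small steps.

Emit:
arm_command(
  linear=[
    [0,0.3,0],
    [0,0.3,0],
  ],
  twist=[
    [0,0,0],
    [0,0,0],
  ],
  gripper=39.3,
)

```text
t: 31.2
tool_pos: [559.6, 94.2, 55.1]
eef_rot: [0.776, 0.631, 0.001, 0.003]
wrist_force: [8.1, -7.7, -5.5]
grip_width: 39.5
finger_force: 9.4
```

Emit:
arm_command(
  linear=[
    [0,0,0],
    [0,0,0],
  ],
  twist=[
    [0,0,0],
    [0,0,0],
  ],
  gripper=40.2,
)

```text
t: 31.4
tool_pos: [560.1, 94.1, 55.1]
eef_rot: [0.776, 0.631, 0.001, 0.003]
wrist_force: [9.2, -8.9, -7.8]
grip_width: 40.4
finger_force: 7.5
```

Emit:
arm_command(
  linear=[
    [0,0,0],
    [0,0,0],
  ],
  twist=[
    [0,0,0],
    [0,0,0],
  ],
  gripper=41,
)

```text
t: 31.6
tool_pos: [560.3, 94.1, 54.9]
eef_rot: [0.776, 0.631, 0.001, 0.004]
wrist_force: [10.3, -9.0, -8.8]
grip_width: 40.8
finger_force: 6.1
```

Emit:
arm_command(
  linear=[
    [0,0,0],
    [0,0,0],
  ],
  twist=[
    [0,0,0],
    [0,0,0],
  ],
  gripper=42,
)

```text
t: 31.8
tool_pos: [560.2, 94.1, 54.8]
eef_rot: [0.776, 0.631, 0.001, 0.003]
wrist_force: [10.4, -7.9, -9.1]
grip_width: 42.0
finger_force: 5.9
```

```bash
python3 -c "
from h import *
o,p,w=wrist();print(o['tool_pos'],o['wrist_force'],o['grip_width'],o['finger_force']);gap(w)"
```

```text
[560.17213219  94.11377104  54.82529648] [10.36066812 -7.92932213 -9.13911705] 42.01297262366513 5.92803955078125
block -65.81634636449914 edge -55.581237088391156 protrusion 10.235109276107984
```

Emit:
arm_command(
  linear=[
    [0,0,0],
    [0,0,0],
  ],
  twist=[
    [0,0,0],
    [0,0,0],
  ],
  gripper=43,
)

```text
t: 32.05
tool_pos: [560.0, 94.2, 54.7]
eef_rot: [0.776, 0.631, 0.001, 0.003]
wrist_force: [10.0, -7.5, -9.7]
grip_width: 43.3
finger_force: 5.8
```

Emit:
arm_command(
  linear=[
    [0,0,0],
    [0,0,0],
  ],
  twist=[
    [0,0,0],
    [0,0,0],
  ],
  gripper=45,
)

```text
t: 32.25
tool_pos: [559.7, 94.3, 54.6]
eef_rot: [0.776, 0.631, 0.001, 0.003]
wrist_force: [9.7, -6.3, -8.5]
grip_width: 44.9
finger_force: 5.4
```

Emit:
arm_command(
  linear=[
    [0,0,0],
    [0,0,0],
    [0,0,0],
    [0,0,0],
  ],
  twist=[
    [0,0,0],
    [0,0,0],
    [0,0,0],
    [0,0,0],
  ],
  gripper=68,
)

```text
t: 32.65
tool_pos: [557.6, 96.5, 55.2]
eef_rot: [0.776, 0.631, 0.0, -0.0]
wrist_force: [0.0, 0.2, 0.3]
grip_width: 68.4
finger_force: 0.0
```

```bash
python3 -c "
from h import *
o,p,w=wrist();print(o['tool_pos'],o['wrist_force'],o['grip_width'],o['finger_force']);gap(w); save(p,'w8',(150,60,430,270),2.8)"
```

```text
[557.56430313  96.53345956  55.21842806] [0.01683353 0.22035853 0.27200171] 68.38296839891049 0.0
block -68.72134986506902 edge -55.89031936144189 protrusion 12.831030503627126
```

View pics/w8.png

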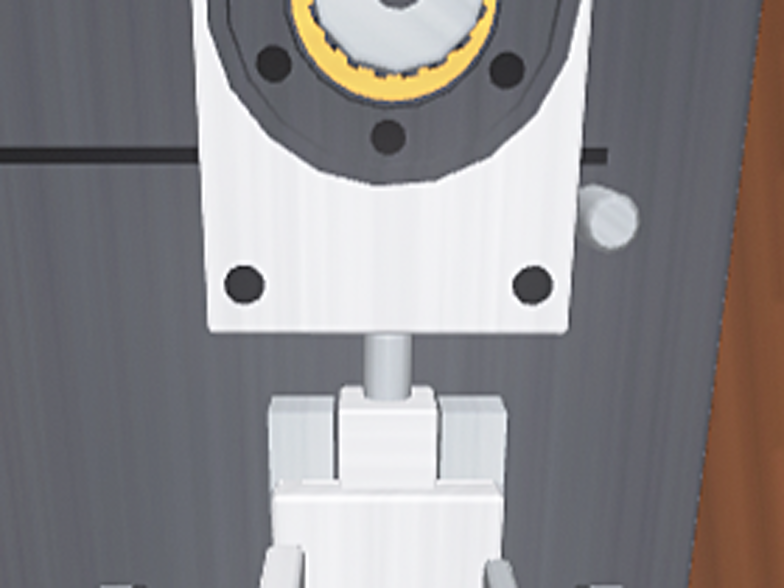

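The view (784x588) shows the nose pin entering the plate at (388,333), the block's front edge at about y=388, and dowel A still touching at (585,215). Next, a cross-check of the press depth by ray-plane on both pictures.

```bash
cat > rp.py <<'E'
from h import *
c=np.array([581.6,191.9]);Y=np.array([.2053,.9787])
o=get_obs(); p=snapshot("wrist"); cv2.imwrite("pics/raw_now.png",p["img"])
K=np.array([[p["fx"],0,p["cx"]],[0,p["fy"],p["cy"]],[0,0,1.]])
def hit(u,v,z,pos,q):
    n=cv2.undistortPoints(np.array([[[u,v]]],float),K,np.array(p["dist"],float)).ravel()
    T=np.eye(4);T[:3,:3]=Ro.from_quat(q).as_matrix();T[:3,3]=pos;T=T@np.array(p["mount"])
    d=T[:3,:3]@[n[0],-n[1],-1]; s=(z-T[2,3])/d[2]; return ((T[:3,3]+s*d)[:2]-c)@Y
P7=([555.931,78.877,50.976],[.776,.631,.002,.002]); N=(o["tool_pos"],o["eef_rot"])
f=lambda r:60+r/2.8
a=hit(284.6,f(366),39,*P7); b=hit(284.6,f(287),34,*P7); e=hit(284.6,f(235),35,*P7); print("free block,tip,plate",a,b,e,"protr",b-a)
a2=hit(288.6,f(388),39,*N); e2=hit(288.6,f(332),35,*N); print("now block,plate",a2,e2,"protr",e2-a2)
# depth along the column
z=p["z_map"]; T=np.eye(4);T[:3,:3]=Ro.from_quat(N[1]).as_matrix();T[:3,3]=N[0]
W=cloud(p,T@np.array(p["mount"]))
for r in range(172,208): print(r,p["img"][r,288].sum(),round(float(((W[r,288,:2]-c)@Y)),1),round(float(W[r,288,2]),1),end=" | ")
gap(W)
E
python3 rp.py
```

```text
free block,tip,plate -76.9619890625972 -64.42360640339616 -55.496502383184634 protr 12.538382659201034
now block,plate -64.55195896319653 -55.459076904994454 protr 9.092882058202072
172 712 -52.1 35.4 | 173 714 -52.6 35.4 | 174 712 -53.3 34.3 | 175 713 -53.6 35.0 | 176 719 -54.2 35.0 | 177 699 -54.9 34.1 | 178 575 -55.5 33.7 | 179 591 -56.0 33.8 | 180 693 -56.4 34.0 | 181 653 -57.2 33.2 | 182 639 -57.2 35.2 | 183 642 -58.0 33.9 | 184 645 -58.5 33.9 | 185 644 -59.0 34.2 | 186 644 -59.6 33.7 | 187 643 -59.8 34.9 | 188 642 -60.3 34.9 | 189 642 -61.0 34.3 | 190 641 -61.8 33.2 | 191 640 -62.3 33.3 | 192 638 -62.3 35.2 | 193 640 -63.2 34.0 | 194 641 -63.8 33.6 | 195 642 -64.2 33.9 | 196 640 -64.9 33.5 | 197 643 -65.3 33.9 | 198 643 -65.4 35.2 | 199 642 -66.3 34.1 | 200 641 -67.1 33.4 | 201 640 -67.4 34.0 | 202 636 -67.8 34.4 | 203 662 -68.1 35.0 | 204 681 -68.5 35.5 | 205 683 -68.4 37.4 | 206 735 -68.7 38.2 | 207 748 -69.1 38.4 | block -68.65507464022585 edge -55.916583540324865 protrusion 12.738491099900983
```

Each time the tab was in fact freed only at the final fast opening, because the tab-side pad stayed loaded by the tool's x offset. The clamp then slid back until the nose force matched the drag. I will repeat with the tool following towards +x, so the thumb-side pad holds the clamp while the tab comes out.

Emit:
arm_command(
  linear=[
    [0,-2.5,-1],
    [0,-5,-2],
    [0,-5,-2],
    [0,-5,-2],
  ],
  twist=[
    [0,0,0],
    [0,0,0],
    [0,0,0],
    [0,0,0],
  ],
)

```text
t: 33.15
tool_pos: [557.6, 91.2, 53.0]
eef_rot: [0.776, 0.631, -0.0, -0.0]
wrist_force: [-0.2, 1.0, 0.1]
grip_width: 67.9
finger_force: 0.0
```

Emit:
arm_command(
  linear=[
    [0,0,0],
    [0,0,0],
    [0,0,0],
    [0,0,0],
    [0,0,0],
    [0,0,0],
    [0.2,1,1],
    [0.4,2,1.5],
    [0.6,2.9,1.5],
    [0.8,3.9,1.5],
    [0.9,4.5,1.5],
    [0.9,4.5,1.5],
  ],
  twist=[
    [0,0,0],
    [0,0,0],
    [0,0,0],
    [0,0,0],
    [0,0,0],
    [0,0,0],
    [0,0,0],
    [0,0,0],
    [0,0,0],
    [0,0,0],
    [0,0,0],
    [0,0,0],
  ],
  gripper=30,
)

```text
t: 34.35
tool_pos: [559.2, 94.3, 55.3]
eef_rot: [0.776, 0.631, -0.0, 0.002]
wrist_force: [-2.2, -6.3, 3.2]
grip_width: 37.3
finger_force: 35.7
```

```bash
cat > g.py <<'E'
from h import *
o,p,w=wrist();f=np.array(o['wrist_force']);print(np.round(o['tool_pos'],2),"fbx %.1f fby %.1f fz %.1f"%(f@[.9787,-.2053,0],f@[.2053,.9787,0],f[2]),o['grip_width'],o['finger_force']);gap(w)
E
python3 g.py
```

```text
[559.19  94.34  55.33] fbx -0.9 fby -6.7 fz 3.2 37.32018243296968 35.73882222175598
block -65.54097256975913 edge -55.71062182171339 protrusion 9.830350748045745
```

Emit:
arm_command(
  linear=[
    [0.4,0.1,0],
    [0.8,0.2,0],
  ],
  twist=[
    [0,0,0],
    [0,0,0],
  ],
  gripper=37.6,
)

```text
t: 34.6
tool_pos: [559.4, 94.5, 55.2]
eef_rot: [0.776, 0.631, -0.001, 0.001]
wrist_force: [-4.7, -5.6, 5.4]
grip_width: 37.7
finger_force: 27.9
```

Emit:
arm_command(
  linear=[
    [0.5,-0.1,0],
    [0.5,-0.1,0],
  ],
  twist=[
    [0,0,0],
    [0,0,0],
  ],
  gripper=38.5,
)

```text
t: 34.8
tool_pos: [559.6, 94.4, 55.0]
eef_rot: [0.776, 0.631, -0.001, 0.001]
wrist_force: [-3.1, -6.6, 3.3]
grip_width: 38.5
finger_force: 15.8
```

Emit:
arm_command(
  linear=[
    [0.5,-0.1,0],
    [0.5,-0.1,0],
  ],
  twist=[
    [0,0,0],
    [0,0,0],
  ],
  gripper=39.3,
)

```text
t: 35.0
tool_pos: [559.9, 94.4, 54.9]
eef_rot: [0.776, 0.631, -0.002, 0.001]
wrist_force: [-4.0, -6.8, 3.6]
grip_width: 39.6
finger_force: 15.1
```

```bash
python3 g.py
```

```text
[559.93  94.36  54.89] fbx -2.5 fby -7.5 fz 3.6 39.552426329699685 15.13126328587532
block -65.46429633323025 edge -55.84310868255596 protrusion 9.621187650674294
```

Emit:
arm_command(
  linear=[
    [0.7,-0.1,0],
    [0.7,-0.1,0],
  ],
  twist=[
    [0,0,0],
    [0,0,0],
  ],
  gripper=40.3,
)

```text
t: 35.25
tool_pos: [560.4, 94.2, 54.8]
eef_rot: [0.776, 0.631, -0.002, 0.0]
wrist_force: [-4.1, -5.8, 3.6]
grip_width: 40.8
finger_force: 14.4
```

Emit:
arm_command(
  linear=[
    [0.8,-0.2,0],
    [0.8,-0.2,0],
  ],
  twist=[
    [0,0,0],
    [0,0,0],
  ],
  gripper=41.1,
)

```text
t: 35.45
tool_pos: [560.8, 94.2, 54.7]
eef_rot: [0.776, 0.631, -0.002, 0.0]
wrist_force: [-4.5, -5.5, 4.1]
grip_width: 41.5
finger_force: 14.2
```

Emit:
arm_command(
  linear=[
    [0.8,-0.2,0],
    [0.8,-0.2,0],
  ],
  twist=[
    [0,0,0],
    [0,0,0],
  ],
  gripper=42,
)

```text
t: 35.65
tool_pos: [561.3, 94.1, 54.5]
eef_rot: [0.776, 0.631, -0.002, -0.0]
wrist_force: [-6.1, -5.6, 4.8]
grip_width: 41.9
finger_force: 13.9
```

```bash
python3 g.py
```

```text
[561.26  94.09  54.52] fbx -4.8 fby -6.8 fz 4.8 41.93933203024476 13.884374499320984
block -65.55487482251492 edge -55.900710013725885 protrusion 9.654164808789034
```

Emit:
arm_command(
  linear=[
    [0.6,-0.1,0],
    [0.6,-0.1,0],
  ],
  twist=[
    [0,0,0],
    [0,0,0],
  ],
  gripper=42.8,
)

```text
t: 35.9
tool_pos: [561.6, 94.0, 54.4]
eef_rot: [0.776, 0.631, -0.003, -0.0]
wrist_force: [-6.3, -4.5, 3.8]
grip_width: 42.7
finger_force: 13.3
```

Emit:
arm_command(
  linear=[
    [0.6,-0.1,0],
    [0.6,-0.1,0],
  ],
  twist=[
    [0,0,0],
    [0,0,0],
  ],
  gripper=43.6,
)

```text
t: 36.1
tool_pos: [562.0, 93.9, 54.3]
eef_rot: [0.776, 0.631, -0.003, -0.001]
wrist_force: [-6.8, -4.8, 4.7]
grip_width: 43.5
finger_force: 10.9
```

Emit:
arm_command(
  linear=[
    [0.6,-0.1,0],
    [0.6,-0.1,0],
  ],
  twist=[
    [0,0,0],
    [0,0,0],
  ],
  gripper=44.6,
)

```text
t: 36.3
tool_pos: [562.4, 94.4, 54.0]
eef_rot: [0.776, 0.631, -0.003, -0.001]
wrist_force: [-7.4, -3.4, 4.2]
grip_width: 44.7
finger_force: 2.5
```

```bash
python3 g.py
```

```text
[562.35  94.36  53.97] fbx -6.6 fby -4.9 fz 4.2 44.73570510131028 2.5031813979148865
block -65.45032503470537 edge -55.73704239712762 protrusion 9.713282637577755
```

Emit:
arm_command(
  linear=[
    [0.4,0,0],
    [0.4,0,0],
  ],
  twist=[
    [0,0,0],
    [0,0,0],
  ],
  gripper=46,
)

```text
t: 36.55
tool_pos: [563.1, 94.5, 53.9]
eef_rot: [0.776, 0.631, -0.002, -0.001]
wrist_force: [-4.7, -2.9, 3.1]
grip_width: 46.2
finger_force: 2.3
```

Emit:
arm_command(
  linear=[
    [0.5,-1,0],
    [0.5,-2,0],
    [0.5,-2,0],
  ],
  twist=[
    [0,0,0],
    [0,0,0],
    [0,0,0],
  ],
  gripper=47.5,
)

```text
t: 36.85
tool_pos: [563.7, 93.4, 53.9]
eef_rot: [0.776, 0.631, -0.001, -0.002]
wrist_force: [-5.7, 0.8, 2.1]
grip_width: 47.4
finger_force: 3.0
```

```bash
python3 g.py
```

```text
[563.67  93.42  53.9 ] fbx -5.8 fby -0.4 fz 2.1 47.42511443686503 3.0447066575288773
block -68.99142740056958 edge -55.85382427760623 protrusion 13.137603122963348
```

Emit:
arm_command(
  linear=[
    [-3,0,0],
    [-3,0,0],
    [-3,0,0],
    [-3,0,25],
    [-3,-5,60],
    [-3,-10,90],
    [-3,-10,90],
    [-3,-10,90],
  ],
  twist=[
    [0,0,0],
    [0,0,0],
    [0,0,0],
    [0,0,0],
    [0,0,0],
    [0,0,0],
    [0,0,0],
    [0,0,0],
  ],
  gripper=70,
)

```text
t: 37.7
tool_pos: [563.2, 83.0, 145.7]
eef_rot: [0.776, 0.631, 0.001, 0.001]
wrist_force: [-0.2, 0.7, -0.4]
grip_width: 70.1
finger_force: 0.0
```

```bash
cat > m.py <<'E'
from h import *
o,p,w=wrist(); s=snapshot("scene"); ws=cloud(s); print(o["t"],o["tool_pos"])
c=np.array([581.6,191.9]);X=np.array([.9787,-.2053]);Y=np.array([.2053,.9787])
for nm,W in(("w",w),("s",ws)):
    bx=(W[...,:2]-c)@X; by=(W[...,:2]-c)@Y; z=W[...,2]
    m=(abs(bx)<30)&(by>-135)&(by<-75)&(z>71)&(z<78)
    for sg in(-1,1):
        k=m&(bx*sg>10); 
        if k.sum()>3: print(nm,"top",sg,k.sum(),"x",np.percentile(bx[k],[2,50,98]).round(1),"y",np.percentile(by[k],[2,50,98]).round(1),"ymid",by[k].mean().round(2))
    m=(abs(bx)<5)&(z>37.5)&(z<40.2)&(by<-56)&(by>-85); print("block face",np.percentile(by[m],98) if m.any() else None)
    m=(abs(abs(bx)-18)<8)&(z>33)&(z<38)&(by>-62)&(by<-40); print("plate edge",np.percentile(by[m],2)if m.any() else None)
    m=(abs(bx)<1.5)&(z>20)&(z<50)&(by>-85)&(by<-52)
    print([(b,round(float(np.median(z[m&(by>=b)&(by<b+1)])),1)) for b in range(-74,-54) if (m&(by>=b)&(by<b+1)).any()])
save(p,"w9",None,1.4); np.save("w9.npy",p["img"])
E
python3 m.py
```

```text
37.7 [563.2098314   82.9686953  145.72397311]
w top -1 395 x [-20.1 -16.6 -13.3] y [-117.8 -105.2  -93. ] ymid -105.16
w top 1 227 x [18.9 21.1 23.6] y [-115.9 -105.2  -95.1] ymid -105.22
block face -69.04166731535877
plate edge -55.62775521936624
[(-74, 38.8), (-73, 38.9), (-72, 38.9), (-71, 39.0), (-70, 38.5), (-69, 33.9), (-68, 34.0), (-67, 34.4), (-66, 34.4), (-65, 34.4), (-64, 33.5), (-63, 34.5), (-62, 34.0), (-61, 34.3), (-60, 34.3), (-59, 33.9), (-58, 34.4), (-57, 33.2), (-56, 34.4), (-55, 35.3)]
s top -1 29 x [-22.1 -17.3 -14.4] y [-115.5 -105.4  -91.7] ymid -104.48
s top 1 16 x [17.2 19.6 21.7] y [-112.8 -104.9  -94.9] ymid -104.26
block face -67.09975614711105
plate edge -54.426279439178025
[(-73, 35.3), (-70, 36.8), (-69, 31.0), (-68, 38.8), (-65, 35.1), (-63, 31.6), (-60, 34.4), (-58, 34.6), (-56, 34.4), (-55, 33.4)]
```

The tab is out but the nose is only about 2.2 mm in. I will redo this, keeping the thumb-side pad pressed harder and letting the clamp creep back quasi-statically while watching the force.

Emit:
arm_command(
  linear=[
    [-3,4,0],
    [-5.7,8,-20],
    [-5.7,8,-55],
    [-5.7,8,-80],
    [-5.7,8,-92],
    [-5.7,8,-92.7],
    [-5.7,8,-92.7],
  ],
  twist=[
    [0,0,0],
    [0,0,0],
    [0,0,0],
    [0,0,0],
    [0,0,0],
    [0,0,0],
    [0,0,0],
  ],
)

```text
t: 38.5
tool_pos: [557.0, 91.2, 52.2]
eef_rot: [0.776, 0.631, 0.0, 0.0]
wrist_force: [0.3, -0.4, -0.2]
grip_width: 70.1
finger_force: 0.0
```

Emit:
arm_command(
  linear=[
    [0,0,0],
    [0,0,0],
    [0,0,0],
    [0,0,0],
    [0,0,0],
    [0,0,0],
    [0.4,1,1],
    [0.6,2,1.5],
    [0.8,3,1.5],
    [1,4,1.5],
    [1.2,5.2,1.5],
    [1.2,5.2,1.5],
  ],
  twist=[
    [0,0,0],
    [0,0,0],
    [0,0,0],
    [0,0,0],
    [0,0,0],
    [0,0,0],
    [0,0,0],
    [0,0,0],
    [0,0,0],
    [0,0,0],
    [0,0,0],
    [0,0,0],
  ],
  gripper=30,
)

```text
t: 39.7
tool_pos: [559.4, 94.8, 55.8]
eef_rot: [0.776, 0.631, 0.0, 0.002]
wrist_force: [-3.3, -5.4, 4.5]
grip_width: 37.3
finger_force: 35.4
```

```bash
python3 g.py
```

```text
[559.36  94.77  55.77] fbx -2.1 fby -6.0 fz 4.5 37.27882617287504 35.41563391685486
block -65.3456131227729 edge -55.92302764643052 protrusion 9.422585476342384
```

Emit:
arm_command(
  linear=[
    [0.5,0,0],
    [0.8,0,0],
  ],
  twist=[
    [0,0,0],
    [0,0,0],
  ],
  gripper=38.5,
)

```text
t: 39.95
tool_pos: [559.7, 94.7, 55.5]
eef_rot: [0.776, 0.631, -0.0, 0.002]
wrist_force: [-3.1, -5.1, 4.8]
grip_width: 38.4
finger_force: 15.8
```

Emit:
arm_command(
  linear=[
    [0.4,-0.1,0],
    [0.8,-0.2,0],
  ],
  twist=[
    [0,0,0],
    [0,0,0],
  ],
  gripper=39.8,
)

```text
t: 40.15
tool_pos: [560.3, 94.6, 55.3]
eef_rot: [0.776, 0.631, -0.0, 0.001]
wrist_force: [-3.9, -5.1, 4.2]
grip_width: 39.8
finger_force: 14.7
```

Emit:
arm_command(
  linear=[
    [0.4,-0.1,0],
    [0.8,-0.2,0],
  ],
  twist=[
    [0,0,0],
    [0,0,0],
  ],
  gripper=41,
)

```text
t: 40.35
tool_pos: [560.8, 94.5, 55.2]
eef_rot: [0.776, 0.631, -0.0, 0.001]
wrist_force: [-4.0, -5.3, 3.7]
grip_width: 40.8
finger_force: 13.7
```

Emit:
arm_command(
  linear=[
    [0.4,-0.1,0],
    [0.8,-0.2,0],
  ],
  twist=[
    [0,0,0],
    [0,0,0],
  ],
  gripper=42.2,
)

```text
t: 40.55
tool_pos: [561.4, 94.4, 55.0]
eef_rot: [0.776, 0.631, -0.001, 0.001]
wrist_force: [-4.2, -5.1, 4.6]
grip_width: 42.2
finger_force: 12.7
```

Emit:
arm_command(
  linear=[
    [0.4,-0.1,0],
    [0.8,-0.2,0],
  ],
  twist=[
    [0,0,0],
    [0,0,0],
  ],
  gripper=43.4,
)

```text
t: 40.75
tool_pos: [562.0, 94.3, 54.9]
eef_rot: [0.776, 0.631, -0.001, 0.001]
wrist_force: [-5.8, -2.7, 3.1]
grip_width: 43.8
finger_force: 11.7
```

```bash
python3 g.py
```

```text
[561.96  94.27  54.91] fbx -5.2 fby -3.8 fz 3.1 43.830318617367695 11.692641377449036
block -65.30752888795092 edge -55.59200749027878 protrusion 9.715521397672141
```

Emit:
arm_command(
  linear=[
    [0.4,-0.1,0],
    [0.6,-0.1,0],
  ],
  twist=[
    [0,0,0],
    [0,0,0],
  ],
  gripper=44.4,
)

```text
t: 41.0
tool_pos: [562.5, 95.3, 54.2]
eef_rot: [0.776, 0.631, 0.0, -0.0]
wrist_force: [-3.4, -1.4, 1.6]
grip_width: 44.3
finger_force: 1.4
```

```bash
python3 g.py
```

```text
[562.48  95.28  54.18] fbx -3.0 fby -2.0 fz 1.6 44.289443332407394 1.3933584094047546
block -66.50187896118149 edge -55.82319872099703 protrusion 10.678680240184462
```

Emit:
arm_command(
  linear=[
    [0.4,-0.1,0],
    [0.6,-0.1,0],
  ],
  twist=[
    [0,0,0],
    [0,0,0],
  ],
  gripper=45.2,
)

```text
t: 41.25
tool_pos: [562.9, 95.4, 53.6]
eef_rot: [0.776, 0.631, -0.0, -0.0]
wrist_force: [-3.8, -0.0, 3.5]
grip_width: 45.4
finger_force: 1.8
```

```bash
python3 g.py
```

```text
[562.91  95.45  53.63] fbx -3.7 fby -0.8 fz 3.5 45.36934830910854 1.8281939998269081
block -67.75220242174412 edge -55.80610166780714 protrusion 11.946100753936975
```

Emit:
arm_command(
  linear=[
    [0,0,0],
  ],
  twist=[
    [0,0,0],
  ],
)

```text
t: 41.4
tool_pos: [562.9, 95.5, 53.6]
eef_rot: [0.776, 0.631, -0.0, -0.0]
wrist_force: [-3.2, 0.7, 3.3]
grip_width: 44.9
finger_force: 1.9
```

```bash
python3 g.py
```

```text
[562.94  95.47  53.56] fbx -3.3 fby 0.0 fz 3.3 44.90803792877163 1.8988951295614243
block -68.02376408123595 edge -55.858134503791106 protrusion 12.165629577444847
```

Emit:
arm_command(
  linear=[
    [0,0,0],
    [0,0,0],
    [0,0,0],
  ],
  twist=[
    [0,0,0],
    [0,0,0],
    [0,0,0],
  ],
)

```text
t: 41.75
tool_pos: [562.9, 95.3, 53.5]
eef_rot: [0.776, 0.631, -0.0, -0.0]
wrist_force: [-5.4, 0.7, 4.2]
grip_width: 45.3
finger_force: 2.5
```

```bash
python3 g.py; python3 m.py | head -4
```

```text
[562.93  95.34  53.53] fbx -5.4 fby -0.5 fz 4.2 45.319769886117065 2.5366614013910294
block -68.0294805924742 edge -55.50939468848203 protrusion 12.520085903992168
41.8 [562.92481974  95.31799605  53.51170613]
w top -1 1165 x [-28.8 -17.6 -13.4] y [-116.1 -100.   -88. ] ymid -100.72
w top 1 786 x [18.7 22.1 29.2] y [-114.1 -100.6  -87.9] ymid -100.47
block face -67.98605474226473
```

Emit:
arm_command(
  linear=[
    [-3,0,0],
    [-6,0,0],
    [-6,-2,-1],
    [-6,-4.2,-2],
    [-6,-4.2,-2],
    [-6,-4.2,-2],
  ],
  twist=[
    [0,0,0],
    [0,0,0],
    [0,0,0],
    [0,0,0],
    [0,0,0],
    [0,0,0],
  ],
  gripper=60,
)

```text
t: 42.5
tool_pos: [557.2, 90.8, 51.3]
eef_rot: [0.776, 0.631, 0.0, 0.0]
wrist_force: [0.9, -0.2, -0.5]
grip_width: 59.9
finger_force: 0.0
```

```bash
python3 g.py
```

```text
[557.18  90.85  51.32] fbx 1.0 fby -0.0 fz -0.5 59.93918171959287 0.0
block -68.37254135206717 edge -55.59242620251545 protrusion 12.780115149551726
```

Emit:
arm_command(
  linear=[
    [0,0,0],
    [0,0,0],
    [0,0,0],
    [0,0,0],
    [0,0,0],
    [0,0,0],
    [0.4,1,1],
    [0.6,2,1.5],
    [0.8,3,1.5],
    [1,4,1.5],
    [1.2,5.2,1.5],
    [1.2,5.2,1.5],
  ],
  twist=[
    [0,0,0],
    [0,0,0],
    [0,0,0],
    [0,0,0],
    [0,0,0],
    [0,0,0],
    [0,0,0],
    [0,0,0],
    [0,0,0],
    [0,0,0],
    [0,0,0],
    [0,0,0],
  ],
  gripper=30,
)

```text
t: 43.75
tool_pos: [559.3, 94.6, 53.8]
eef_rot: [0.776, 0.631, -0.0, 0.002]
wrist_force: [-1.2, -7.0, 2.9]
grip_width: 36.9
finger_force: 35.8
```

```bash
python3 g.py
```

```text
[559.28  94.59  53.79] fbx 0.3 fby -7.1 fz 2.9 36.89704283629309 35.75800359249115
block -64.64188359745498 edge -55.53938278254332 protrusion 9.102500814911657
```

Emit:
arm_command(
  linear=[
    [0.7,-0.1,0],
    [1.4,-0.3,0],
    [2,-0.4,0],
  ],
  twist=[
    [0,0,0],
    [0,0,0],
    [0,0,0],
  ],
  gripper=38,
)

```text
t: 44.1
tool_pos: [559.5, 94.5, 53.5]
eef_rot: [0.776, 0.631, -0.002, 0.0]
wrist_force: [-8.4, -5.3, 7.9]
grip_width: 37.8
finger_force: 24.1
```

Emit:
arm_command(
  linear=[
    [0.5,-0.1,0],
    [1,-0.2,0],
  ],
  twist=[
    [0,0,0],
    [0,0,0],
  ],
  gripper=39.5,
)

```text
t: 44.3
tool_pos: [560.1, 94.4, 53.3]
eef_rot: [0.776, 0.631, -0.002, -0.0]
wrist_force: [-8.0, -5.4, 8.1]
grip_width: 39.7
finger_force: 17.4
```

Emit:
arm_command(
  linear=[
    [0.5,-0.1,0],
    [1,-0.2,0],
  ],
  twist=[
    [0,0,0],
    [0,0,0],
  ],
  gripper=41,
)

```text
t: 44.5
tool_pos: [560.8, 94.3, 53.1]
eef_rot: [0.776, 0.631, -0.003, -0.0]
wrist_force: [-8.2, -4.3, 7.0]
grip_width: 40.9
finger_force: 16.1
```

```bash
python3 g.py
```

```text
[560.8   94.29  53.12] fbx -7.1 fby -5.9 fz 7.0 40.94732116040505 16.11834704875946
block -64.7002232311743 edge -55.81479421423589 protrusion 8.885429016938417
```

Emit:
arm_command(
  linear=[
    [0.8,-0.1,0],
    [1.6,-0.3,0],
  ],
  twist=[
    [0,0,0],
    [0,0,0],
  ],
  gripper=42.4,
)

```text
t: 44.75
tool_pos: [561.5, 94.1, 52.9]
eef_rot: [0.776, 0.631, -0.003, -0.001]
wrist_force: [-11.7, -4.3, 8.9]
grip_width: 42.6
finger_force: 16.5
```

Emit:
arm_command(
  linear=[
    [0.8,-0.1,0],
    [1.6,-0.3,0],
  ],
  twist=[
    [0,0,0],
    [0,0,0],
  ],
  gripper=43.6,
)

```text
t: 44.95
tool_pos: [562.0, 94.0, 52.6]
eef_rot: [0.776, 0.631, -0.004, -0.002]
wrist_force: [-15.0, -3.5, 10.7]
grip_width: 43.7
finger_force: 14.3
```

Emit:
arm_command(
  linear=[
    [0.7,-0.1,0],
    [1.4,-0.3,0],
  ],
  twist=[
    [0,0,0],
    [0,0,0],
  ],
  gripper=44.6,
)

```text
t: 45.15
tool_pos: [562.3, 94.1, 52.2]
eef_rot: [0.776, 0.631, -0.005, -0.003]
wrist_force: [-16.9, -2.2, 11.5]
grip_width: 44.4
finger_force: 7.7
```

```bash
python3 g.py
```

```text
[562.35  94.09  52.24] fbx -16.1 fby -5.6 fz 11.5 44.410593609713025 7.719308137893677
block -64.54758361708062 edge -55.5607237957964 protrusion 8.98685982128422
```

Emit:
arm_command(
  linear=[
    [0.7,-0.1,0],
    [1.3,-0.3,0],
    [1.3,-0.3,0],
  ],
  twist=[
    [0,0,0],
    [0,0,0],
    [0,0,0],
  ],
  gripper=46,
)

```text
t: 45.5
tool_pos: [563.0, 93.9, 52.0]
eef_rot: [0.776, 0.631, -0.006, -0.004]
wrist_force: [-15.3, -1.5, 11.7]
grip_width: 46.0
finger_force: 7.8
```

```bash
python3 g.py
```

```text
[563.01  93.94  51.98] fbx -14.7 fby -4.6 fz 11.7 45.9530915549257 7.773520052433014
block -64.58697422652467 edge -55.76085501095748 protrusion 8.826119215567196
```

Tab is out and the clamp is held by the thumb pad. Wait for the lock, then ease off in steps.

Emit:
arm_command(
  linear=[
    [0,0,0],
    [0,0,0],
    [0,0,0],
    [0,0,0],
    [0,0,0],
    [0,0,0],
    [-0.5,0.1,0],
    [-1,0.2,0],
  ],
  twist=[
    [0,0,0],
    [0,0,0],
    [0,0,0],
    [0,0,0],
    [0,0,0],
    [0,0,0],
    [0,0,0],
    [0,0,0],
  ],
)

```text
t: 46.35
tool_pos: [563.0, 93.9, 52.1]
eef_rot: [0.776, 0.631, -0.005, -0.003]
wrist_force: [-11.4, -2.2, 7.9]
grip_width: 46.1
finger_force: 5.5
```

```bash
python3 g.py
```

```text
[563.    93.93  52.08] fbx -10.7 fby -4.5 fz 7.9 46.13882284829679 5.477482974529266
block -64.64491318517474 edge -55.72959080598802 protrusion 8.915322379186726
```

Emit:
arm_command(
  linear=[
    [-0.5,0.1,0],
    [-1,0.2,0],
    [-1,0.2,0],
  ],
  twist=[
    [0,0,0],
    [0,0,0],
    [0,0,0],
  ],
)

```text
t: 46.7
tool_pos: [563.0, 94.0, 52.1]
eef_rot: [0.776, 0.631, -0.004, -0.002]
wrist_force: [-9.2, -3.3, 5.9]
grip_width: 46.0
finger_force: 4.2
```

```bash
python3 g.py
```

```text
[562.99  93.96  52.13] fbx -8.4 fby -5.1 fz 5.9 46.02588848276727 4.248652160167694
block -64.549084084067 edge -55.67222323067933 protrusion 8.876860853387676
```

Emit:
arm_command(
  linear=[
    [-0.7,0.1,0],
    [-0.7,0.1,0],
  ],
  twist=[
    [0,0,0],
    [0,0,0],
  ],
)

```text
t: 46.95
tool_pos: [563.0, 94.0, 52.2]
eef_rot: [0.776, 0.631, -0.003, -0.001]
wrist_force: [-6.5, -3.7, 3.5]
grip_width: 45.9
finger_force: 3.0
```

```bash
python3 g.py
```

```text
[563.    94.01  52.18] fbx -5.6 fby -4.9 fz 3.5 45.946398496053845 3.032079264521599
block -64.54611855612815 edge -55.73177213227067 protrusion 8.81434642385748
```

Emit:
arm_command(
  linear=[
    [-0.6,0.1,0],
    [-0.6,0.1,0],
  ],
  twist=[
    [0,0,0],
    [0,0,0],
  ],
)

```text
t: 47.2
tool_pos: [563.1, 94.3, 52.2]
eef_rot: [0.776, 0.631, -0.002, -0.001]
wrist_force: [-5.8, -2.4, 2.2]
grip_width: 46.3
finger_force: 2.2
```

```bash
python3 g.py
```

```text
[563.07  94.26  52.16] fbx -5.2 fby -3.6 fz 2.2 46.279805067360584 2.22265787422657
block -64.62160439596568 edge -55.765281315277846 protrusion 8.85632308068783
```

Emit:
arm_command(
  linear=[
    [-0.6,0.1,0],
    [-1.2,0.2,0],
    [-1.2,0.2,0],
  ],
  twist=[
    [0,0,0],
    [0,0,0],
    [0,0,0],
  ],
)

```text
t: 47.55
tool_pos: [563.2, 95.0, 52.5]
eef_rot: [0.776, 0.631, -0.0, -0.0]
wrist_force: [-1.8, -1.5, -1.3]
grip_width: 45.7
finger_force: 1.1
```

```bash
python3 g.py
```

```text
[563.24  95.05  52.53] fbx -1.4 fby -1.8 fz -1.3 45.7241881614742 1.0752950236201286
block -65.06592627006616 edge -55.56942714857534 protrusion 9.496499121490814
```

Emit:
arm_command(
  linear=[
    [-1.5,0.3,0],
    [-1.5,0.3,0],
    [-1.5,0.3,0],
  ],
  twist=[
    [0,0,0],
    [0,0,0],
    [0,0,0],
  ],
  gripper=60,
)

```text
t: 47.9
tool_pos: [562.9, 95.5, 53.5]
eef_rot: [0.776, 0.631, 0.001, 0.0]
wrist_force: [0.2, -0.4, -0.7]
grip_width: 60.3
finger_force: 0.0
```

```bash
python3 g.py
```

```text
[562.87  95.5   53.48] fbx 0.3 fby -0.3 fz -0.7 60.28760401679177 0.0
block -68.57879046647567 edge -55.87282169282814 protrusion 12.705968773647527
```

Clamp slips about 3 mm every time, regardless of how it is held. I will start deeper (about 7 mm, not bottomed) with a smooth release.

Emit:
arm_command(
  linear=[
    [-3,0,0],
    [-5.6,-2,-1],
    [-5.6,-4.6,-2],
    [-5.6,-4.6,-2],
    [-5.6,-4.6,-2],
  ],
  twist=[
    [0,0,0],
    [0,0,0],
    [0,0,0],
    [0,0,0],
    [0,0,0],
  ],
)

```text
t: 48.45
tool_pos: [556.6, 90.5, 50.9]
eef_rot: [0.776, 0.631, -0.0, -0.0]
wrist_force: [0.0, 0.4, 0.1]
grip_width: 60.0
finger_force: 0.0
```

Emit:
arm_command(
  linear=[
    [0,0,0],
    [0,0,0],
    [0,0,0],
    [0,0,0],
    [0,0,0],
    [0,0,0],
    [0.4,1,1],
    [0.6,2,1.5],
    [0.8,3,1.5],
    [1,4,1.5],
    [1.2,5.2,1.5],
    [1.3,6.2,1.5],
    [1.4,6.7,1.5],
    [1.4,6.7,1.5],
  ],
  twist=[
    [0,0,0],
    [0,0,0],
    [0,0,0],
    [0,0,0],
    [0,0,0],
    [0,0,0],
    [0,0,0],
    [0,0,0],
    [0,0,0],
    [0,0,0],
    [0,0,0],
    [0,0,0],
    [0,0,0],
    [0,0,0],
  ],
  gripper=30,
)

```text
t: 49.85
tool_pos: [559.5, 95.6, 53.4]
eef_rot: [0.776, 0.631, 0.0, 0.003]
wrist_force: [-1.0, -8.6, 4.0]
grip_width: 37.5
finger_force: 35.8
```

```bash
python3 g.py
```

```text
[559.47  95.6   53.41] fbx 0.8 fby -8.6 fz 4.0 37.493034810577036 35.83138167858124
block -63.504164916418745 edge -55.84724874173805 protrusion 7.6569161746806955
```

Emit:
arm_command(
  linear=[
    [0.8,-0.1,0],
    [1.6,-0.3,0],
  ],
  twist=[
    [0,0,0],
    [0,0,0],
  ],
  gripper=38.5,
)

```text
t: 50.1
tool_pos: [559.8, 95.5, 53.1]
eef_rot: [0.776, 0.631, -0.001, 0.001]
wrist_force: [-4.5, -7.3, 6.7]
grip_width: 38.5
finger_force: 16.3
```

Emit:
arm_command(
  linear=[
    [0.6,-0.1,0],
    [1.2,-0.3,0],
  ],
  twist=[
    [0,0,0],
    [0,0,0],
  ],
  gripper=40.5,
)

```text
t: 50.3
tool_pos: [560.7, 95.4, 53.0]
eef_rot: [0.776, 0.631, -0.001, 0.001]
wrist_force: [-4.1, -5.8, 7.0]
grip_width: 40.4
finger_force: 14.2
```

Emit:
arm_command(
  linear=[
    [0.7,-0.1,0],
    [1.4,-0.3,0],
  ],
  twist=[
    [0,0,0],
    [0,0,0],
  ],
  gripper=42.5,
)

```text
t: 50.5
tool_pos: [561.6, 95.2, 52.7]
eef_rot: [0.776, 0.631, -0.002, 0.0]
wrist_force: [-4.2, -5.8, 7.4]
grip_width: 42.7
finger_force: 12.7
```

Emit:
arm_command(
  linear=[
    [0.8,-0.1,0],
    [1.6,-0.3,0],
  ],
  twist=[
    [0,0,0],
    [0,0,0],
  ],
  gripper=44.5,
)

```text
t: 50.7
tool_pos: [562.7, 96.3, 52.0]
eef_rot: [0.776, 0.631, -0.001, -0.001]
wrist_force: [-5.7, -1.7, 4.1]
grip_width: 44.6
finger_force: 2.4
```

Emit:
arm_command(
  linear=[
    [0.6,-0.1,0],
    [1,-0.2,0],
  ],
  twist=[
    [0,0,0],
    [0,0,0],
  ],
  gripper=46.5,
)

```text
t: 50.9
tool_pos: [563.8, 96.3, 52.0]
eef_rot: [0.776, 0.631, -0.001, -0.001]
wrist_force: [-5.0, -0.8, 2.8]
grip_width: 46.7
finger_force: 2.6
```

```bash
python3 g.py
```

```text
[563.79  96.34  51.97] fbx -4.7 fby -1.8 fz 2.8 46.657138052512764 2.6014506071805954
block -68.29087353408981 edge -55.66404551771336 protrusion 12.62682801637645
```

Emit:
arm_command(
  linear=[
    [1,-0.2,0],
    [2,-0.4,0],
    [2,-1.5,0],
    [2,-3,0],
    [2,-3,0],
  ],
  twist=[
    [0,0,0],
    [0,0,0],
    [0,0,0],
    [0,0,0],
    [0,0,0],
  ],
)

```text
t: 51.45
tool_pos: [563.4, 94.2, 51.8]
eef_rot: [0.776, 0.631, -0.003, -0.004]
wrist_force: [-13.0, 2.0, 9.1]
grip_width: 46.4
finger_force: 6.7
```

```bash
python3 g.py
```

```text
[563.38  94.17  51.78] fbx -13.1 fby -0.7 fz 9.1 46.37468871125421 6.682772487401962
block -70.52661526451385 edge -55.60184414087695 protrusion 14.924771123636901
```

The pull test moved the clamp easily, so the lock has not engaged. I will check the tab's true position now against the first picture of the clamp.

```bash
cat > tab.py <<'E'
from h import *
p=snapshot("wrist"); print(get_obs()["t"])
K=np.array([[p["fx"],0,p["cx"]],[0,p["fy"],p["cy"]],[0,0,1.]]);D=np.array(p["dist"],float);M=np.array(p["mount"])
c=np.array([581.6,191.9]);X=np.array([.9787,-.2053]);Y=np.array([.2053,.9787])
def prof(img,pos,q,by,z=74.5):
    T=np.eye(4);T[:3,:3]=Ro.from_quat(q).as_matrix();T[:3,3]=pos;Ti=np.linalg.inv(T@M)
    b=np.arange(-28,28.1,.5); P=np.array([[*(c+X*x+Y*by),z,1] for x in b])@Ti.T
    P=P[:,:3]*[1,-1,-1]; uv=cv2.projectPoints(P,np.zeros(3),np.zeros(3),K,D)[0].reshape(-1,2)
    g=img.astype(float).sum(2)
    return b,[cv2.remap(g.astype(np.float32),np.float32([[u]]),np.float32([[v]]),1)[0,0] for u,v in uv]
i6=cv2.resize(cv2.imread("pics/w6.png"),(560,420)); i9=np.load("w9.npy")
for by6,by9 in((-186,-105.2),(-183,-102),(-189,-108)):
    _,a=prof(i6,[545.727,10.024,159.822],[.776,.631,0,0],by6); b,d=prof(i9,[563.21,82.969,145.724],[.776,.631,.001,.001],by9)
    print("before",[int(x) for x in a]); print("after ",[int(x) for x in d])
E
python3 tab.py
```

```text
51.55
before [366, 371, 375, 379, 383, 380, 379, 380, 380, 380, 380, 378, 374, 367, 356, 417, 534, 701, 745, 758, 753, 751, 751, 751, 751, 753, 753, 750, 718, 596, 482, 630, 711, 744, 737, 735, 734, 734, 734, 735, 735, 734, 735, 735, 734, 734, 735, 736, 736, 736, 735, 736, 735, 735, 735, 735, 735, 735, 734, 734, 735, 735, 735, 735, 734, 734, 736, 744, 730, 664, 553, 560, 564, 566, 569, 571, 572, 571, 571, 571, 582, 580, 578, 576, 572, 575, 581, 586, 578, 537, 457, 364, 348, 411, 592, 689, 727, 724, 721, 721, 725, 704, 618, 485, 395, 377, 390, 396, 393, 389, 384, 384, 386]
after  [332, 336, 335, 328, 320, 313, 317, 356, 620, 664, 644, 638, 639, 644, 649, 653, 652, 650, 648, 647, 653, 654, 653, 652, 646, 649, 656, 657, 663, 664, 662, 662, 666, 668, 669, 667, 672, 680, 635, 381, 334, 483, 744, 737, 727, 722, 720, 720, 720, 720, 722, 721, 720, 721, 722, 721, 721, 721, 721, 723, 723, 723, 724, 722, 722, 723, 723, 723, 722, 722, 724, 724, 723, 723, 723, 723, 723, 723, 724, 724, 723, 723, 725, 725, 727, 730, 735, 721, 619, 445, 329, 482, 620, 657, 648, 644, 645, 649, 653, 654, 654, 651, 649
[... 1643 characters left out ...]
2, 757, 747, 705, 493, 370, 374, 576, 695, 733, 725, 720, 720, 726, 706, 633, 481, 406, 379, 387, 392, 390, 386, 385, 385, 386]
after  [332, 335, 333, 328, 323, 316, 320, 402, 656, 652, 644, 641, 639, 645, 651, 655, 651, 651, 649, 648, 651, 655, 656, 653, 649, 649, 654, 663, 665, 664, 663, 662, 664, 667, 669, 668, 671, 680, 635, 451, 343, 491, 730, 726, 719, 715, 714, 714, 714, 715, 714, 714, 715, 715, 715, 715, 715, 715, 715, 715, 716, 716, 715, 714, 714, 714, 716, 716, 716, 716, 716, 716, 716, 715, 716, 716, 716, 716, 716, 716, 716, 716, 716, 717, 718, 719, 730, 712, 615, 434, 342, 467, 615, 658, 648, 645, 646, 652, 654, 655, 655, 653, 650, 651, 655, 657, 655, 652, 649, 650, 655, 660, 663]
```

Emit:
arm_command(
  linear=[
    [-5,0,0],
    [-10,0,0],
    [-10,-2.3,-1],
    [-10,-4.3,-1.5],
    [-10,-4.3,-1.5],
  ],
  twist=[
    [0,0,0],
    [0,0,0],
    [0,0,0],
    [0,0,0],
    [0,0,0],
  ],
  gripper=60,
)

```text
t: 52.05
tool_pos: [557.1, 88.3, 50.9]
eef_rot: [0.776, 0.63, 0.0, 0.0]
wrist_force: [-0.0, -0.2, 0.3]
grip_width: 60.0
finger_force: 0.0
```

Emit:
arm_command(
  linear=[
    [0,0,0],
    [0,0,0],
    [0,0,0],
    [0,0,0],
    [0,0,0],
    [0,0,0],
    [0.4,1,1],
    [0.8,2.5,1.5],
    [1.2,4,1.5],
    [1.6,5.5,1.5],
    [2,6.5,1.5],
    [2.2,7,1.5],
    [2.2,7,1.5],
  ],
  twist=[
    [0,0,0],
    [0,0,0],
    [0,0,0],
    [0,0,0],
    [0,0,0],
    [0,0,0],
    [0,0,0],
    [0,0,0],
    [0,0,0],
    [0,0,0],
    [0,0,0],
    [0,0,0],
    [0,0,0],
  ],
  gripper=30,
)

```text
t: 53.35
tool_pos: [559.3, 94.5, 53.2]
eef_rot: [0.776, 0.631, -0.001, 0.001]
wrist_force: [-4.0, -6.3, 6.3]
grip_width: 37.3
finger_force: 37.4
```

```bash
python3 g.py
```

```text
[559.33  94.54  53.16] fbx -2.6 fby -7.0 fz 6.3 37.292333233380106 37.387534976005554
block -64.44914547283686 edge -55.79627498565693 protrusion 8.652870487179932
```

Emit:
arm_command(
  linear=[
    [2,-0.4,0],
    [2.5,-0.5,0],
  ],
  twist=[
    [0,0,0],
    [0,0,0],
  ],
  gripper=85,
)

```text
t: 53.6
tool_pos: [561.4, 95.5, 52.1]
eef_rot: [0.776, 0.63, 0.0, -0.001]
wrist_force: [0.3, -0.1, -0.4]
grip_width: 65.1
finger_force: 0.0
```

```bash
python3 g.py
```

```text
[561.43  95.46  52.12] fbx 0.4 fby 0.0 fz -0.4 65.1060964039258 0.0
block -68.56665388688297 edge -55.8658840321954 protrusion 12.700769854687572
```

Emit:
arm_command(
  linear=[
    [2,-0.4,0],
    [3,-0.6,0],
    [3,-0.6,0],
    [3,-0.6,0],
    [5,-1,0],
    [6.5,-1.3,0],
    [6.5,-1.3,0],
    [6.5,-3,0],
    [6.5,-4.5,0],
    [6.5,-4.5,0],
  ],
  twist=[
    [0,0,0],
    [0,0,0],
    [0,0,0],
    [0,0,0],
    [0,0,0],
    [0,0,0],
    [0,0,0],
    [0,0,0],
    [0,0,0],
    [0,0,0],
  ],
  gripper=49,
)

```text
t: 54.65
tool_pos: [564.2, 92.0, 52.0]
eef_rot: [0.776, 0.63, -0.003, -0.004]
wrist_force: [-12.6, 4.6, 9.1]
grip_width: 49.1
finger_force: 6.7
```

```bash
python3 g.py
```

```text
[564.16  91.97  52.  ] fbx -13.3 fby 1.9 fz 9.1 49.14516369026225 6.691878139972687
block -71.32913775239213 edge -55.72284240089897 protrusion 15.60629535149316
```

The clamp still isn't locked when untouched. One last variant: hold it in place with the thumb pad much longer after the tab is out, then ease off.

Emit:
arm_command(
  linear=[
    [-5,0,0],
    [-10,0,0],
    [-10,-2.3,-0.5],
    [-10,-3.4,-0.5],
    [-10,-3.4,-0.5],
  ],
  twist=[
    [0,0,0],
    [0,0,0],
    [0,0,0],
    [0,0,0],
    [0,0,0],
  ],
  gripper=60,
)

```text
t: 55.2
tool_pos: [558.3, 87.0, 52.0]
eef_rot: [0.776, 0.63, 0.0, 0.0]
wrist_force: [-0.6, 0.2, 1.2]
grip_width: 60.0
finger_force: 0.0
```

```bash
python3 g.py
```

```text
[558.27  86.98  52.02] fbx -0.6 fby 0.1 fz 1.2 59.97693928557343 0.0
block -71.29235558174518 edge -55.92784150757171 protrusion 15.36451407417347
```

Emit:
arm_command(
  linear=[
    [0,0,0],
    [0,0,0],
    [0,0,0],
    [0,0,0],
    [0,0,0],
    [0.4,1,0.5],
    [0.8,2.5,1],
    [1.2,4,1],
    [1.5,5.5,1],
    [1.7,6.5,1],
    [1.8,7.2,1],
    [1.8,7.2,1],
  ],
  twist=[
    [0,0,0],
    [0,0,0],
    [0,0,0],
    [0,0,0],
    [0,0,0],
    [0,0,0],
    [0,0,0],
    [0,0,0],
    [0,0,0],
    [0,0,0],
    [0,0,0],
    [0,0,0],
  ],
  gripper=30,
  newtons=24,
)

```text
t: 56.45
tool_pos: [559.2, 93.2, 53.5]
eef_rot: [0.776, 0.631, -0.002, 0.0]
wrist_force: [-5.5, -6.0, 6.8]
grip_width: 38.0
finger_force: 24.4
```

```bash
python3 g.py
```

```text
[559.18  93.22  53.53] fbx -4.2 fby -7.0 fz 6.8 37.991044116391876 24.41109001636505
block -65.40789466888567 edge -55.80453649830808 protrusion 9.603358170577593
```

Emit:
arm_command(
  linear=[
    [0.9,-0.2,0],
    [1.8,-0.4,0],
  ],
  twist=[
    [0,0,0],
    [0,0,0],
  ],
  gripper=39.5,
)

```text
t: 56.7
tool_pos: [559.9, 93.1, 53.3]
eef_rot: [0.776, 0.631, -0.003, -0.001]
wrist_force: [-11.1, -3.9, 10.0]
grip_width: 39.2
finger_force: 18.8
```

Emit:
arm_command(
  linear=[
    [0.9,-0.2,0],
    [1.8,-0.4,0],
  ],
  twist=[
    [0,0,0],
    [0,0,0],
  ],
  gripper=41.5,
)

```text
t: 56.9
tool_pos: [560.8, 92.9, 53.0]
eef_rot: [0.776, 0.631, -0.004, -0.002]
wrist_force: [-14.0, -3.0, 11.2]
grip_width: 41.6
finger_force: 18.1
```

Emit:
arm_command(
  linear=[
    [0.9,-0.2,0],
    [1.8,-0.4,0],
  ],
  twist=[
    [0,0,0],
    [0,0,0],
  ],
  gripper=43.5,
)

```text
t: 57.1
tool_pos: [561.8, 92.7, 52.7]
eef_rot: [0.776, 0.631, -0.004, -0.002]
wrist_force: [-15.3, -1.5, 11.1]
grip_width: 43.5
finger_force: 16.5
```

Emit:
arm_command(
  linear=[
    [0.9,-0.2,0],
    [1.8,-0.4,0],
  ],
  twist=[
    [0,0,0],
    [0,0,0],
  ],
  gripper=45,
)

```text
t: 57.3
tool_pos: [562.3, 92.6, 52.2]
eef_rot: [0.776, 0.631, -0.005, -0.004]
wrist_force: [-16.9, -1.3, 13.1]
grip_width: 45.1
finger_force: 8.3
```

Emit:
arm_command(
  linear=[
    [0.7,-0.1,0],
    [1.2,-0.2,0],
  ],
  twist=[
    [0,0,0],
    [0,0,0],
  ],
  gripper=47,
)

```text
t: 57.5
tool_pos: [563.3, 92.5, 51.9]
eef_rot: [0.776, 0.631, -0.006, -0.004]
wrist_force: [-16.2, -1.2, 11.0]
grip_width: 47.0
finger_force: 7.8
```

```bash
python3 g.py
```

```text
[563.25  92.47  51.88] fbx -15.6 fby -4.5 fz 11.0 47.00018611322839 7.779095470905304
block -65.32481711004695 edge -55.6754548679926 protrusion 9.649362242054352
```

Emit:
arm_command(
  linear=[
    [-0.1,-0.4,0],
    [-0.2,-0.8,0],
    [-0.3,-1.2,0],
    [-0.3,-1.2,0],
    [-0.3,-1.2,0],
    [-0.3,-1.2,0],
    [-0.3,-1.2,0],
    [-0.3,-1.2,0],
    [-0.3,-1.2,0],
    [-0.3,-1.2,0],
    [-0.3,-1.2,0],
    [-0.3,-1.2,0],
    [-0.3,-1.2,0],
    [-0.3,-1.2,0],
    [-0.3,-1.2,0],
    [-0.3,-1.2,0],
    [-0.3,-1.2,0],
    [-0.3,-1.2,0],
    [-0.3,-1.2,0],
    [-0.3,-1.2,0],
  ],
  twist=[
    [0,0,0],
    [0,0,0],
    [0,0,0],
    [0,0,0],
    [0,0,0],
    [0,0,0],
    [0,0,0],
    [0,0,0],
    [0,0,0],
    [0,0,0],
    [0,0,0],
    [0,0,0],
    [0,0,0],
    [0,0,0],
    [0,0,0],
    [0,0,0],
    [0,0,0],
    [0,0,0],
    [0,0,0],
    [0,0,0],
  ],
)

```text
t: 59.55
tool_pos: [563.2, 92.2, 51.9]
eef_rot: [0.776, 0.631, -0.005, -0.004]
wrist_force: [-13.2, 1.8, 9.2]
grip_width: 47.3
finger_force: 7.1
```

```bash
python3 g.py
```

```text
[563.18  92.19  51.88] fbx -13.3 fby -0.9 fz 9.2 47.329110107743624 7.091656476259232
block -65.64921280994615 edge -55.67788453242357 protrusion 9.97132827752258
```

Emit:
arm_command(
  linear=[
    [-0.1,-0.4,0],
    [-0.1,-0.8,0],
    [-0.1,-0.8,0],
  ],
  twist=[
    [0,0,0],
    [0,0,0],
    [0,0,0],
  ],
)

```text
t: 59.9
tool_pos: [563.0, 91.3, 51.9]
eef_rot: [0.776, 0.631, -0.005, -0.004]
wrist_force: [-15.0, 2.3, 10.8]
grip_width: 46.7
finger_force: 7.2
```

```bash
python3 g.py
```

```text
[563.    91.3   51.86] fbx -15.2 fby -0.8 fz 10.8 46.710317162308165 7.217976897954941
block -66.53745639790621 edge -55.63872640337032 protrusion 10.898729994535891
```

Emit:
arm_command(
  linear=[
    [0,0,0],
    [0,0,0],
    [0,0,0],
    [0,0,0],
    [0,0,0],
    [0,0,0],
    [0,0,0],
    [0,0,0],
    [0,0,0],
    [0,0,0],
    [0,0,0],
    [0,0,0],
    [0,0,0],
    [0,0,0],
    [0,0,0],
    [-0.8,0.2,0],
    [-1.6,0.3,0],
    [-1.6,0.3,0],
  ],
  twist=[
    [0,0,0],
    [0,0,0],
    [0,0,0],
    [0,0,0],
    [0,0,0],
    [0,0,0],
    [0,0,0],
    [0,0,0],
    [0,0,0],
    [0,0,0],
    [0,0,0],
    [0,0,0],
    [0,0,0],
    [0,0,0],
    [0,0,0],
    [0,0,0],
    [0,0,0],
    [0,0,0],
  ],
)

```text
t: 61.75
tool_pos: [563.0, 91.2, 52.0]
eef_rot: [0.776, 0.631, -0.003, -0.003]
wrist_force: [-8.1, -0.1, 5.2]
grip_width: 46.9
finger_force: 4.4
```

```bash
python3 g.py
```

```text
[562.95  91.23  51.99] fbx -7.9 fby -1.8 fz 5.2 46.93327172282286 4.425062388181686
block -66.61452932990994 edge -55.76232436547049 protrusion 10.852204964439451
```

Emit:
arm_command(
  linear=[
    [-0.8,0.2,0],
    [-1.6,0.3,0],
    [-2.4,0.5,0],
    [-2.4,0.5,0],
  ],
  twist=[
    [0,0,0],
    [0,0,0],
    [0,0,0],
    [0,0,0],
  ],
  gripper=50,
)

```text
t: 62.2
tool_pos: [564.2, 91.5, 53.2]
eef_rot: [0.776, 0.631, 0.0, 0.0]
wrist_force: [0.5, -0.1, -0.2]
grip_width: 50.0
finger_force: 0.0
```

```bash
python3 g.py
```

```text
[564.15  91.53  53.18] fbx 0.5 fby -0.0 fz -0.2 50.00082273738765 0.0
block -68.43341926602271 edge -55.80019650701921 protrusion 12.633222759003502
```

Emit:
arm_command(
  linear=[
    [-1.5,0.3,0],
    [-1.5,0.3,0],
    [-1.5,0.3,20],
    [-1.5,0.3,60],
    [-1.5,0.3,100],
    [-1.5,0.3,100],
  ],
  twist=[
    [0,0,0],
    [0,0,0],
    [0,0,0],
    [0,0,0],
    [0,0,0],
    [0,0,0],
  ],
  gripper=70,
)

```text
t: 62.85
tool_pos: [566.6, 92.1, 160.5]
eef_rot: [0.776, 0.631, 0.005, 0.004]
wrist_force: [-0.7, 0.5, 0.3]
grip_width: 70.0
finger_force: 0.0
```

```bash
python3 m.py; python3 -c "
from h import *
print(hand_in())"
```

```text
62.85 [566.58289733  92.13216791 160.47897277]
w top -1 338 x [-20.  -16.6 -13.3] y [-117.4 -104.2  -92.4] ymid -104.48
w top 1 202 x [18.9 21.1 23.4] y [-115.4 -104.7  -94.6] ymid -104.63
block face -68.50629208344078
plate edge -55.78698951922277
[(-74, 39.1), (-73, 39.7), (-72, 38.9), (-71, 38.5), (-70, 39.0), (-69, 36.1), (-68, 33.9), (-67, 34.3), (-66, 34.0), (-65, 34.4), (-64, 33.6), (-63, 34.3), (-62, 34.1), (-61, 34.1), (-60, 34.0), (-59, 34.0), (-58, 33.6), (-57, 33.7), (-56, 34.4), (-55, 35.2)]
s top -1 26 x [-21.3 -18.5 -15. ] y [-114.8 -103.5  -92.3] ymid -104.01
s top 1 20 x [16.9 19.6 22.5] y [-113.1 -103.5  -93.4] ymid -103.35
block face -59.48946089800153
plate edge -53.958785956648725
[(-73, 41.1), (-71, 41.6), (-68, 38.1), (-67, 35.4), (-65, 34.9), (-63, 37.7), (-61, 33.2), (-59, 37.6), (-58, 35.0), (-56, 34.0), (-55, 33.5)]
the job is handed in; nothing more can be done
None
```

The job is handed in but only partly done. The plate was pushed home on both dowels and the stop, and its edge nearest the clamp had not moved at the last look. The clamp's tab is out, but the clamp slipped back on every release, leaving the nose about 2 to 2.5 mm in instead of 4. I could not confirm that the lock bit: in two tests it slid back under a light pull with the tab out.

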